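# Pack the demonstration nozzle kit into its stock drawer

### The job

Pack the demonstration kit away: pull out the stock drawer, fold every hinged nozzle tin on the counter shut and lay them all flat, right way up and shut, in the drawer's rear bay, and lay the one long slender filling tube from the wicker basket in the narrow bay just behind the drawer front; with all of it in, push the drawer fully home. The other nozzles stay in the basket, and the bowl and the lidded pot stay where they are.

Things in the scene. Friction and masses are not known exactly. Their poses are not given: they have to be found in the camera images.
- stock_drawer0 (a joint): how far the drawer of the low dark-wood stock unit is pulled out, m: 0 = fully home, 0.230 = stop. About 4 N move it; it stays where it is left. The unit is 320 mm deep, 290 mm wide, 90 mm high and fixed to the counter; the drawer comes out towards the robot. The unit leaves 56 mm of height over the drawer's floor, so only shut tins pass
- stock_drawer0_handle (a point): middle of the drawer's horizontal steel bar handle (along its y, 120 mm long, about 10 mm thick), 35 mm in front of the face of the drawer front and 52 mm above the counter; its x points from the handle into the unit, the way the drawer closes. Moves with the drawer. The drawer front is 15 mm thick, its top 77 mm above the counter
- drawer_floor (a point): straight below the handle's middle at the level of the drawer's floor, 22 mm above the counter; x into the unit, y across. Moves with the drawer. Floor: y = -124 to +124 mm, side walls 46 mm high. A low batten (x = 132 to 137 mm, 22 mm high) parts the narrow front bay (x = 56 to 132) from the rear bay (x = 137 to 331; up to x = 280 it is open above when fully pulled out)
- tin1: hinged nozzle tin, bare aluminium, small nozzles in a black insert; four alike, two or three present. Shut: 110 mm long (x), 48 wide (y), 40 high (z), 0.28 kg, mostly base. Origin: centre of the underside. Base half 24 mm high; lid half 16 mm deep, hinged on the long edge at y = +24, z = 24 mm, so an open lid stands up along, or leans out over, the +y side
- tin2: hinged nozzle tin, bare aluminium, small nozzles in a black insert; four alike, two or three present. Shut: 110 mm long (x), 48 wide (y), 40 high (z), 0.28 kg, mostly base. Origin: centre of the underside. Base half 24 mm high; lid half 16 mm deep, hinged on the long edge at y = +24, z = 24 mm, so an open lid stands up along, or leans out over, the +y side
- tin3: hinged nozzle tin, bare aluminium, small nozzles in a black insert; four alike, two or three present. Shut: 110 mm long (x), 48 wide (y), 40 high (z), 0.28 kg, mostly base. Origin: centre of the underside. Base half 24 mm high; lid half 16 mm deep, hinged on the long edge at y = +24, z = 24 mm, so an open lid stands up along, or leans out over, the +y side
- tin4: hinged nozzle tin, bare aluminium, small nozzles in a black insert; four alike, two or three present. Shut: 110 mm long (x), 48 wide (y), 40 high (z), 0.28 kg, mostly base. Origin: centre of the underside. Base half 24 mm high; lid half 16 mm deep, hinged on the long edge at y = +24, z = 24 mm, so an open lid stands up along, or leans out over, the +y side
- tin1_lid (a joint): tin1: lid angle, rad: 0 = shut on the base, 1.57 = upright, 2.3 = stop, leaning outwards. The stiff pin hinge (0.025 N m) holds it at any angle; about 1 N near its free edge, 48 mm from the hinge, turns it. No catch
- tin2_lid (a joint): tin2: lid angle, rad: 0 = shut on the base, 1.57 = upright, 2.3 = stop, leaning outwards. The stiff pin hinge (0.025 N m) holds it at any angle; about 1 N near its free edge, 48 mm from the hinge, turns it. No catch
- tin3_lid (a joint): tin3: lid angle, rad: 0 = shut on the base, 1.57 = upright, 2.3 = stop, leaning outwards. The stiff pin hinge (0.025 N m) holds it at any angle; about 1 N near its free edge, 48 mm from the hinge, turns it. No catch
- tin4_lid (a joint): tin4: lid angle, rad: 0 = shut on the base, 1.57 = upright, 2.3 = stop, leaning outwards. The stiff pin hinge (0.025 N m) holds it at any angle; about 1 N near its free edge, 48 mm from the hinge, turns it. No catch
- tube: the long filling tube: the one long, slender piping nozzle in the basket, plain steel, 100 mm long, lying down: a collar 22 mm across at its -x end tapers over 45 mm to a straight tube 12 mm across that runs to the +x end; 45 g. Its x axis lies along it. Origin: midway along it, on its lower side as it starts
- tube_mid (a point): point inside the tube, midway along it (where it is 12 mm across), about 8 mm above what it lies on
- basket_in (a point): centre of the inner floor of the wicker basket (fixed), 6 mm above the counter; inside 148 mm (its x) by 188 mm (its y), walls 6 mm thick, their tops 58 mm above the counter
- nozzle1: squat cone-shaped steel piping nozzle standing on its wide end in the basket, 38 mm across and 50 mm high; origin: centre of the wide end. To stay in the basket
- nozzle2: squat cone-shaped steel piping nozzle standing on its wide end in the basket, 34 mm across and 46 mm high; origin: centre of the wide end. To stay in the basket
- nozzle3: squat cone-shaped steel piping nozzle standing on its wide end in the basket, 34 mm across and 44 mm high; origin: centre of the wide end. To stay in the basket
- nozzle4: squat cone-shaped steel piping nozzle standing on its wide end in the basket, 38 mm across and 48 mm high; origin: centre of the wide end. To stay in the basket
- nozzle5: squat cone-shaped steel piping nozzle standing on its wide end in the basket, 28 mm across and 36 mm high; origin: centre of the wide end. To stay in the basket
- ramekin: white bowl standing near the basket, 92 mm across, 50 mm high; bystander; origin: centre of the underside
- pot: dark brown lidded pot standing left of the drawer, 88 mm across, 92 mm high; bystander; origin: centre of the underside
Mind the look-alikes: they are no part of the job. What is shaped like the tin4 but blue or orange is not meant. Leave any yellow look-alike of the nozzle2 alone.

How it is judged (in metres and radians):
On the way, in this order (a step that is already met when the one before it is completed fails the run):
1. the drawer is pulled out far enough to load (value of joint stock_drawer0 above 0.13 m), for 0.2 s.
2. with the drawer still out, every tin lies shut, flat and right way up in the rear bay and the long tube lies in the front bay, all released (value of joint stock_drawer0 above 0.06 m and x of tin1 in the frame of stock_drawer0_handle between 0.156 and 0.31 m and y of tin1 in the frame of stock_drawer0_handle between -0.115 and 0.115 m and z of tin1 in the frame of stock_drawer0_handle between -0.04 and -0.02 m and angle between each of tin1, tin2, tin3, tin4's own z axis and vertical below 0.15 rad and value of joint each of tin1_lid, tin2_lid, tin3_lid, tin4_lid below 0.15 rad and x of tin2 in the frame of stock_drawer0_handle between 0.156 and 0.31 m and y of tin2 in the frame of stock_drawer0_handle between -0.115 and 0.115 m and z of tin2 in the frame of stock_drawer0_handle between -0.04 and -0.02 m and x of tin3 in the frame of stock_drawer0_handle between 0.156 and 0.31 m and y of tin3 in the frame of stock_drawer0_handle between -0.115 and 0.115 m and z of tin3 in the frame of stock_drawer0_handle between -0.04 and -0.02 m and x of tin4 in the frame of stock_drawer0_handle between 0.156 and 0.31 m and y of tin4 in the frame of stock_drawer0_handle between -0.115 and 0.115 m and z of tin4 in the frame of stock_drawer0_handle between -0.04 and -0.02 m and x of tube_mid in the frame of stock_drawer0_handle between 0.054 and 0.134 m and y of tube_mid in the frame of stock_drawer0_handle between -0.12 and 0.12 m and z of tube_mid in the frame of stock_drawer0_handle between -0.035 and -0.008 m and contact force between the fingers and tin1 below 0.1 N and contact force between the fingers and tin2 below 0.1 N and contact force between the fingers and tin3 below 0.1 N and contact force between the fingers and tin4 below 0.1 N and contact force between the fingers and tube below 0.1 N), for 0.2 s.
At the end, for the whole second after the job is handed in: The drawer is within 10 mm of fully home; every tin there is lies in the rear bay, flat and right way up (within 0.15 rad) with its lid shut (within 0.15 rad); the long tube lies on the floor of the front bay; the five squat nozzles are still in the basket; nothing is moving (value of joint stock_drawer0 below 0.01 m and x of tin1 in the frame of stock_drawer0_handle between 0.156 and 0.31 m and y of tin1 in the frame of stock_drawer0_handle between -0.115 and 0.115 m and z of tin1 in the frame of stock_drawer0_handle between -0.04 and -0.02 m and angle between each of tin1, tin2, tin3, tin4's own z axis and vertical below 0.15 rad and value of joint each of tin1_lid, tin2_lid, tin3_lid, tin4_lid below 0.15 rad and x of tin2 in the frame of stock_drawer0_handle between 0.156 and 0.31 m and y of tin2 in the frame of stock_drawer0_handle between -0.115 and 0.115 m and z of tin2 in the frame of stock_drawer0_handle between -0.04 and -0.02 m and x of tin3 in the frame of stock_drawer0_handle between 0.156 and 0.31 m and y of tin3 in the frame of stock_drawer0_handle between -0.115 and 0.115 m and z of tin3 in the frame of stock_drawer0_handle between -0.04 and -0.02 m and x of tin4 in the frame of stock_drawer0_handle between 0.156 and 0.31 m and y of tin4 in the frame of stock_drawer0_handle between -0.115 and 0.115 m and z of tin4 in the frame of stock_drawer0_handle between -0.04 and -0.02 m and x of tube_mid in the frame of stock_drawer0_handle between 0.054 and 0.134 m and y of tube_mid in the frame of stock_drawer0_handle between -0.12 and 0.12 m and z of tube_mid in the frame of stock_drawer0_handle between -0.035 and -0.008 m and x of nozzle1 in the frame of basket_in between -0.085 and 0.085 m and y of nozzle1 in the frame of basket_in between -0.105 and 0.105 m and z of nozzle1 in the frame of basket_in between -0.02 and 0.05 m and x of nozzle2 in the frame of basket_in between -0.085 and 0.085 m and y of nozzle2 in the frame of basket_in between -0.105 and 0.105 m and z of nozzle2 in the frame of basket_in between -0.02 and 0.05 m and x of nozzle3 in the frame of basket_in between -0.085 and 0.085 m and y of nozzle3 in the frame of basket_in between -0.105 and 0.105 m and z of nozzle3 in the frame of basket_in between -0.02 and 0.05 m and x of nozzle4 in the frame of basket_in between -0.085 and 0.085 m and y of nozzle4 in the frame of basket_in between -0.105 and 0.105 m and z of nozzle4 in the frame of basket_in between -0.02 and 0.05 m and x of nozzle5 in the frame of basket_in between -0.085 and 0.085 m and y of nozzle5 in the frame of basket_in between -0.105 and 0.105 m and z of nozzle5 in the frame of basket_in between -0.02 and 0.05 m and linear speed of each of tin1, tin2, tin3, tin4, tube below 0.03 m/s); the robot touches nothing.
It fails at once if a bystander (bowl or pot) is shifted by more than 40 mm (distance of any of ramekin, pot from where it was at the start of the episode above 0.04 m).
Of tin1, tin2, tin3, tin4 only 2 to 3 are there at a start; the rules pass over those that are not, and their reading is None.
At some moment in a run one of tin1, tin2, tin3, tin4 may be knocked a few centimetres aside while the robot is not near it.
It also fails if it takes over 210 s, if anything falls off the work surface, if the arm or the gripper's body presses on something with over 40 N, if the wrist force passes 120 N, or if a joint passes its speed limit or range.

### The arm

A 6-joint arm with a two-finger parallel gripper is mounted at the origin on the work surface. World frame = base frame: x ahead of the robot, y to its left, z up, the work surface at z = 0. Lengths are in m, angles in degrees, forces in N, time in s.
With the tool pointing down it reaches from about 0.25 to 0.725 m from the base axis. Payload 9.7 kg.
Tool frame: the origin (TCP) lies at the very end of the fingers, on their centre line; the grasp point (between the pads) lies 19 mm behind it; z points along the fingers, y is the line along which they close (so a half turn about z gives the same grasp; the last joint's range is limited). The gripper opens to 85 mm and grips with 20 to 120 N. Pads are 22 mm wide; open, the fingers measure 114 mm over their backs; the gripper's body (76 mm by 85 mm) begins 54 mm behind the grasp point. The pads swing forward as they close: fully open they stand 13 mm farther back than shut.
Start: joints at [-65.89, 4.979, 10.078, 95.1, 0, 90], TCP at [0.225, -0.502, 0.231] pointing down, gripper open.
Joint ranges: [-179.16, 179.16], [-48.56, 103.87], [-65.8, 70.77], [-126.05, 130.52], [-82.76, 87.17], [-180, 180]. Speed limits (degrees/s): [127.2, 127.2, 147.25, 180, 180, 180].

### API

Orientations are given as [roll, pitch, yaw] about the fixed x, y, z axes, in that order (R = Rz(yaw) Ry(pitch) Rx(roll)).
In Python, from workcell import telemetry, optics, workorder gives the robot as it stands.
- The arm moves only by the shell command python3 -m handwheel 'ROWS' [FORCE]. ROWS is JSON, a list of rows, each an object of numbers: "tx", "ty", "tz": the shift along the tool's x, y, z in m; "ax", "ay", "az": the turn, a rotation vector about the tool's x, y, z in degrees; "jaw": the gripper command: -1 is shut, 1 is fully open, values between are in proportion. A call has exactly 10 rows; each row shifts and turns the commanded pose from where the row before left it, along the tool's axes as they then stand; what a row does not reach is not made up. A row lasts 1/8 s, in which the tool goes at most 62.5 mm and 10.7 degrees, less where a joint would pass 70% of its speed; a pose out of reach is approached as far as the arm can. A call is refused whole if a number of a shift passes 0.0625 or a number of a turn 10.7, either way. A call with a gripper value outside its range is refused whole. The fingers move at their own pace and stop on an object; FORCE is the grip in N (left out, the last holds). Time passes only in rows, so rows that do not move let the fingers close, or fill a call up. It gives the time, the measured TCP pose, the force, the opening and the grip force at its end, in the units of the state.
- telemetry.get_obs(): the state, without advancing time (a new reading comes with each control period).
- optics.camera(name): name is "scene" or "top"; returns a dict with "color" (480x640x3 uint8, red, green, blue), "K" (3x3 intrinsics, pixels), "k1" (the pictures are not rectified: a ray, as slopes to the right and down, at radius r is drawn at 1 + k1 r^2 times it, then the intrinsics apply), "extrinsics" (4x4, takes a point from camera to world coordinates). Camera axes: x right, y down, z forward; pixel columns grow to the right and rows downward; lengths in m; the calibration is good to about 2 mm. A picture is of the moment at which its call begins. There is no depth.
- workorder.job_done(): hands the job in; it is judged then, once.
The state is a dict: "time": time; "q": joint angles; "qd": joint speeds; "joint_efforts": joint torques, N m; "ee_pos": TCP position; "tcp_rot": TCP orientation; "wrist_force": force on the tool from outside, world axes, zero at the start; "torque": the same for the moment, N m; "opening": finger opening in m; "grasp_force": force on a finger pad.
Only numpy, scipy, OpenCV 4.12 (cv2) and the standard library are available. Lean on these libraries where they do the work, as an engineer would, in place of code of your own. Each camera call takes 0.05 s, during which the arm holds its last target. There are 200 camera calls.

## Working session

There is one attempt and no reset: what is moved stays moved. The work goes in short steps, Python scripts to look and compute and a shell command to move; the robot and the scene stay as the last step left them, time stands still between calls to the robot, and variables do not carry over. Pictures are saved under pics/ and viewed, at most 14 in all, crops included, and the job is handed in when it is done.

```bash
mkdir -p pics; ls
python3 - <<'E'
from workcell import telemetry, optics
import cv2,json
for n in("scene","top"):
    c=optics.camera(n); cv2.imwrite(f"pics/{n}0.png",c["color"][...,::-1]); print(n,c["K"],c["k1"],c["extrinsics"])
o=telemetry.get_obs();print(o)
E
```

```text
pics
scene [[511.34261557   0.         319.98753596]
 [  0.         511.34261557 241.6645089 ]
 [  0.           0.           1.        ]] 0.0064467384986745795 [[ 8.32241160e-01  4.58295053e-01 -3.11994064e-01  1.00333681e+00]
 [ 5.54413758e-01 -6.87761022e-01  4.68625823e-01 -5.95059977e-01]
 [ 1.91540581e-04 -5.62983500e-01 -8.26468113e-01  1.19342018e+00]
 [ 0.00000000e+00  0.00000000e+00  0.00000000e+00  1.00000000e+00]]
top [[433.74341793   0.         318.21096424]
 [  0.         433.74341793 239.78040853]
 [  0.           0.           1.        ]] -0.00011183666465343807 [[-0.13521303 -0.96581819  0.22116208  0.31754662]
 [-0.99080774  0.13274193 -0.0260693   0.03834321]
 [-0.00417927 -0.22265401 -0.97488857  1.1563743 ]
 [ 0.          0.          0.          1.        ]]
{'time': 0.1, 'q': array([-6.58908507e+01,  5.00942883e+00,  1.00382730e+01,  9.50998190e+01,
       -8.29016468e-05,  9.00001929e+01]), 'qd': array([ 0.01814291, -0.04081052,  0.11681402, -0.02932015, -0.06158727,
        0.02236038]), 'joint_efforts': array([ 4.89348058e-04, -5.21560514e+01,  4.65653050e+01,  1.60642737e-02,
        6.02455498e-05,  2.31366005e-05]), 'ee_pos': array([ 0.22457567, -0.5018312 ,  0.23063331]), 'tcp_rot': array([-1.79929025e+02,  8.31405823e-05,  2.41089565e+01]), 'wrist_force': array([-0.55348911, -0.43780261, -0.53258176]), 'torque': array([-0.01450715,  0.02615738, -0.0141238 ]), 'grasp_force': 0.0, 'opening': 0.08536383715516034}
```

View pics/scene0.png

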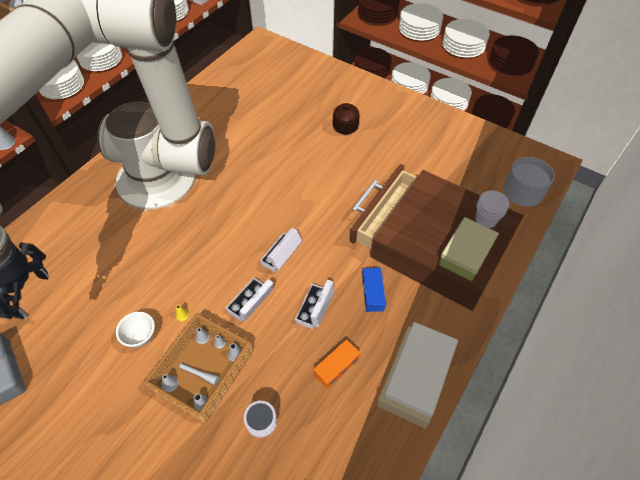

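View pics/top0.png

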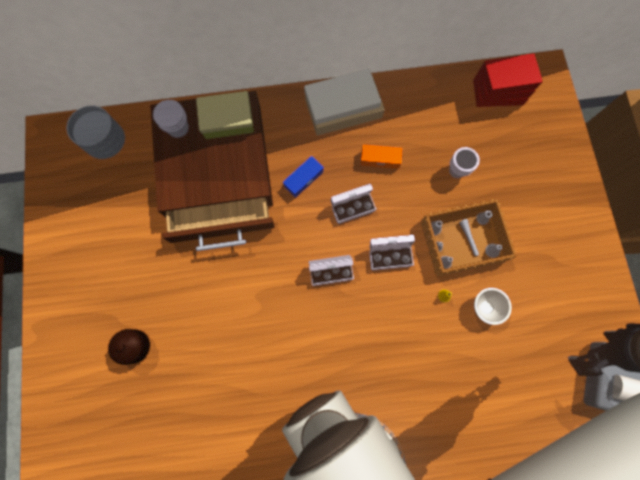

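The scene view shows three tins, at about (281,250), (249,297) and (314,302). The basket is at (200,365) with the tube at (198,373), the drawer handle is at (367,196), the pot at (346,118) and the bowl at (136,330). The top view shows the tins at (331,270), (391,253) and (353,203), the handle at (220,242) and the tube at (469,238). The drawer is already slightly out. I'll look closer.

```bash
cat > h.py <<'E'
from workcell import telemetry, optics
import cv2, numpy as np
np.set_printoptions(precision=4,suppress=True)
def undist(c,uv):
    K=np.array(c["K"]); d=(np.array(uv,float).reshape(-1,2)-K[:2,2])/[K[0,0],K[1,1]]
    s=d.copy()
    for _ in range(5): s=d/(1+c["k1"]*(s**2).sum(1,keepdims=True))
    return s
def ray(c,uv):
    E=np.array(c["extrinsics"]); s=undist(c,uv)
    return E[:3,3], np.c_[s,np.ones(len(s))]@E[:3,:3].T
def plane(c,uv,z):
    o,d=ray(c,uv); return o+d*((z-o[2])/d[:,2])[:,None]
def tri(c1,p1,c2,p2):
    o1,d1=ray(c1,p1);o2,d2=ray(c2,p2);out=[]
    for a,b in zip(d1,d2):
        t=np.linalg.lstsq(np.c_[a,-b],o2-o1,rcond=None)[0]
        p,q=o1+a*t[0],o2+b*t[1]; out.append([*(p+q)/2,np.linalg.norm(p-q)])
    return np.array(out)
def crop(c,x0,y0,x1,y1,s,name):
    cv2.imwrite(f"pics/{name}.png",cv2.resize(c["color"][y0:y1,x0:x1,::-1],None,fx=s,fy=s,interpolation=cv2.INTER_CUBIC))
E
python3 - <<'E'
from h import *
c=optics.camera("top"); crop(c,290,170,530,345,3.3,"topc"); 
c=optics.camera("scene"); crop(c,140,215,340,365,4,"sc1"); crop(c,120,300,270,425,4,"sc2")
E
```

```text
(no output)
```

View pics/topc.png

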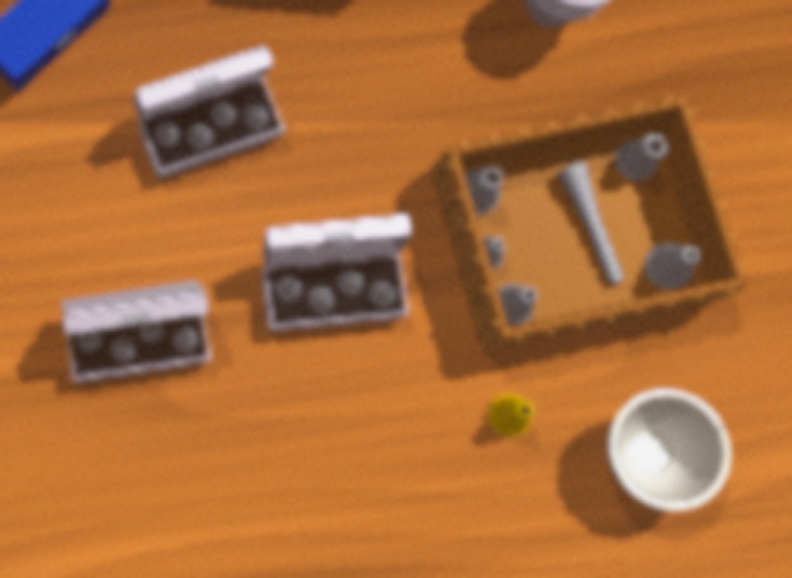

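View pics/sc1.png

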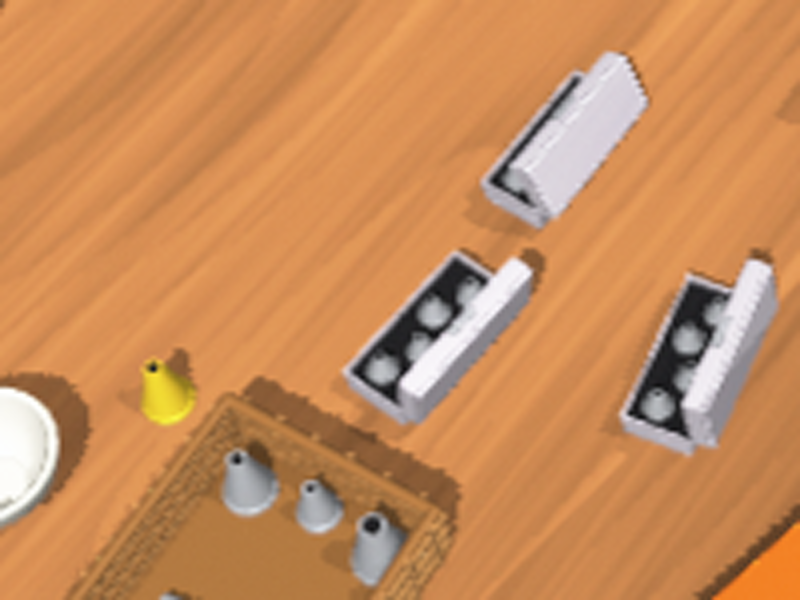

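Each tin's lid is on its world +x side: A (nearest the drawer) is about half shut, B and C are near upright. In the top crop the near rim edges run A (72,378)-(208,358), B (270,328)-(407,313), C (160,173)-(283,130). The tube runs from its collar at (575,172) to its tip at (615,277).

Run:
```python
from h import *
t=optics.camera("top"); s=optics.camera("scene")
T=lambda *p:[(290+u/3.3,170+v/3.3) for u,v in p]; S=lambda *p:[(140+u/4,215+v/4) for u,v in p]
tt=T((72,378),(208,358),(270,328),(407,313),(160,173),(283,130))
ss=S((577,75),(485,184),(460,254),(348,373),(692,275),(623,420))
# order: top-left (=+y end) first
a=plane(t,tt,.024); b=plane(s,ss,.024)
for i,n in zip((0,2,4),"ABC"):
    m=(a+b)/2; d=m[i]-m[i+1]; L=np.linalg.norm(d[:2]); d/=L; nrm=np.array([d[1],-d[0],0])
    print(n,"top",a[i:i+2,:2].ravel(),"scene",b[i:i+2,:2].ravel(),"len",L,"ctr",(m[i:i+2].mean(0)+nrm*.024)[:2],"yaw of long axis",np.degrees(np.arctan2(d[1],d[0])))
# lid free edges: tri with top & scene
print("lidtop tri A,B,C",tri(t,T((63,303),(205,284),(266,233),(410,218),(136,92),(270,48)),s,S((615,55),(520,165),(520,260),(404,388),(757,262),(687,408))))
print("tube top",plane(t,T((575,172),(615,277)),.014)[:,:2].ravel())
print("tube scene",plane(s,[(182,364),(216,381)],.014)[:,:2].ravel())
print("handle top",plane(t,[(199,244),(245,240)],.052)[:,:2].ravel(),"scene",plane(s,[(379,184),(358,210)],.052)[:,:2].ravel())
print("noz top tip",plane(t,T((490,178),(497,243),(527,293),(655,147),(690,255)),.046)[:,:2])
print("bowl",plane(t,T((670,450)),.05),"pot",plane(t,[(130,345)],.09))
print("basket rim",plane(t,T((450,152),(683,105),(740,283),(503,338)),.058)[:,:2])
```

```text
A top [ 0.4577  0.0409  0.4588 -0.0684] scene [ 0.4639  0.0349  0.465  -0.0723] len 0.10824422985149958 ctr [ 0.4853 -0.016 ] yaw of long axis 90.60210669046351
B top [ 0.4759 -0.1211  0.473  -0.2316] scene [ 0.4844 -0.1248  0.4788 -0.2334] len 0.10960360885668538 ctr [ 0.502  -0.1787] yaw of long axis 87.75572700959118
C top [ 0.6146 -0.0527  0.6371 -0.1585] scene [ 0.6206 -0.0532  0.643  -0.1633] len 0.11023371834981921 ctr [ 0.6523 -0.102 ] yaw of long axis 101.74173584539385
lidtop tri A,B,C [[ 0.5048  0.0361  0.0806  0.0106]
 [ 0.505  -0.072   0.0837  0.0079]
 [ 0.5415 -0.125   0.0722  0.0046]
 [ 0.5377 -0.2368  0.0752  0.0039]
 [ 0.6677 -0.0423  0.0728  0.0074]
 [ 0.6887 -0.1525  0.0767  0.0063]]
tube top [ 0.5714 -0.3928  0.4805 -0.4065]
tube scene [ 0.4795 -0.4052  0.5744 -0.392 ]
handle top [0.5992 0.3185 0.5936 0.1984] scene [0.6029 0.3177 0.6017 0.2015]
noz top tip [[ 0.5687 -0.3123]
 [ 0.5156 -0.3073]
 [ 0.4728 -0.3227]
 [ 0.576  -0.4488]
 [ 0.4853 -0.4565]]
bowl [[ 0.3377 -0.405   0.05  ]] pot [[0.3648 0.4911 0.09  ]]
basket rim [[ 0.5914 -0.2812]
 [ 0.6044 -0.4735]
 [ 0.4564 -0.4846]
 [ 0.439  -0.2934]]
```

```bash
python3 -m handwheel '[{"az":-9.2,"jaw":1},{"az":-9.2,"jaw":1},{"az":-9.2,"jaw":1},{"az":-9.2,"jaw":1},{"az":-9.2,"jaw":1},{"az":-9.2,"jaw":1},{"az":-9.2,"jaw":1},{"tx":0.05,"jaw":1},{"tx":0.05,"ty":0.02,"jaw":1},{"tx":0.05,"ty":0.02,"jaw":1}]' 60
python3 -m handwheel '[{"tx":0.05,"ty":0.03,"jaw":-0.4},{"tx":0.05,"ty":0.03,"jaw":-0.4},{"tx":0.05,"ty":0.03,"jaw":-0.4},{"tx":0.05,"ty":0.03,"jaw":-0.4},{"tx":0.05,"ty":0.03,"jaw":-0.4},{"tx":0.05,"ty":0.03,"jaw":-0.4},{"tx":0.05,"ty":0.03,"jaw":-0.4},{"tx":0.05,"ty":0.03,"jaw":-0.4},{"tx":0.05,"ty":0.03,"jaw":-0.4},{"tx":0.05,"ty":0.03,"jaw":-0.4}]'
```

```text
$[0]: bad value
$[0]: bad value
```

```bash
python3 -m handwheel --help 2>&1 | head; python3 -m handwheel '[{"tx":0,"ty":0,"tz":0,"ax":0,"ay":0,"az":-9.2,"jaw":1},{"tx":0,"ty":0,"tz":0,"ax":0,"ay":0,"az":-9.2,"jaw":1},{"tx":0,"ty":0,"tz":0,"ax":0,"ay":0,"az":-9.2,"jaw":1},{"tx":0,"ty":0,"tz":0,"ax":0,"ay":0,"az":-9.2,"jaw":1},{"tx":0,"ty":0,"tz":0,"ax":0,"ay":0,"az":-9.2,"jaw":1},{"tx":0,"ty":0,"tz":0,"ax":0,"ay":0,"az":-9.2,"jaw":1},{"tx":0,"ty":0,"tz":0,"ax":0,"ay":0,"az":-9.2,"jaw":1},{"tx":0.05,"ty":0,"tz":0,"ax":0,"ay":0,"az":0,"jaw":1},{"tx":0.05,"ty":0.02,"tz":0,"ax":0,"ay":0,"az":0,"jaw":1},{"tx":0.05,"ty":0.02,"tz":0,"ax":0,"ay":0,"az":0,"jaw":1}]' 60
```

```text
invalid input: not JSON, or not a number
time: 1.55
ee_pos: [0.2687, -0.3517, 0.2312]
tcp_rot: [180.0, 0.0, 88.4]
wrist_force: [1.2, -0.5, 0.4]
opening: 0.0852
grasp_force: 0.0
```

```bash
python3 -m handwheel '[{"tx":0.05,"ty":0.026,"tz":0,"ax":0,"ay":0,"az":0,"jaw":-0.45},{"tx":0.05,"ty":0.026,"tz":0,"ax":0,"ay":0,"az":0,"jaw":-0.45},{"tx":0.05,"ty":0.026,"tz":0,"ax":0,"ay":0,"az":0,"jaw":-0.45},{"tx":0.05,"ty":0.026,"tz":0,"ax":0,"ay":0,"az":0,"jaw":-0.45},{"tx":0.05,"ty":0.026,"tz":0,"ax":0,"ay":0,"az":0,"jaw":-0.45},{"tx":0.05,"ty":0.026,"tz":0,"ax":0,"ay":0,"az":0,"jaw":-0.45},{"tx":0.05,"ty":0.026,"tz":0,"ax":0,"ay":0,"az":0,"jaw":-0.45},{"tx":0.05,"ty":0.026,"tz":0,"ax":0,"ay":0,"az":0,"jaw":-0.45},{"tx":0.05,"ty":0.026,"tz":0,"ax":0,"ay":0,"az":0,"jaw":-0.45},{"tx":0.05,"ty":0.026,"tz":0,"ax":0,"ay":0,"az":0,"jaw":-0.45}]'
python3 -m handwheel '[{"tx":0.03,"ty":0.013,"tz":0.02,"ax":0,"ay":0,"az":0,"jaw":-0.45},{"tx":0.03,"ty":0.013,"tz":0.02,"ax":0,"ay":0,"az":0,"jaw":-0.45},{"tx":0.03,"ty":0.013,"tz":0.02,"ax":0,"ay":0,"az":0,"jaw":-0.45},{"tx":0.02,"ty":0.013,"tz":0.02,"ax":0,"ay":0,"az":0,"jaw":-0.45},{"tx":0,"ty":0,"tz":0.02,"ax":0,"ay":0,"az":0,"jaw":-0.45},{"tx":0,"ty":0,"tz":0,"ax":0,"ay":0,"az":0,"jaw":-0.45},{"tx":0,"ty":0,"tz":0,"ax":0,"ay":0,"az":0,"jaw":-0.45},{"tx":0,"ty":0,"tz":0,"ax":0,"ay":0,"az":0,"jaw":-0.45},{"tx":0,"ty":0,"tz":0,"ax":0,"ay":0,"az":0,"jaw":-0.45},{"tx":0,"ty":0,"tz":0,"ax":0,"ay":0,"az":0,"jaw":-0.45}]'
python3 - <<'E'
from h import *
s=optics.camera("scene"); crop(s,300,120,500,270,4,"dr")
E
```

```text
time: 2.8
ee_pos: [0.5421, 0.1419, 0.2313]
tcp_rot: [180.0, -0.0, 88.5]
wrist_force: [0.3, -0.9, -0.3]
opening: 0.0231
grasp_force: 0.0
time: 4.05
ee_pos: [0.5964, 0.2485, 0.1317]
tcp_rot: [180.0, -0.0, 88.5]
wrist_force: [0.5, 0.2, 0.3]
opening: 0.0237
grasp_force: 0.0
```

View pics/dr.png

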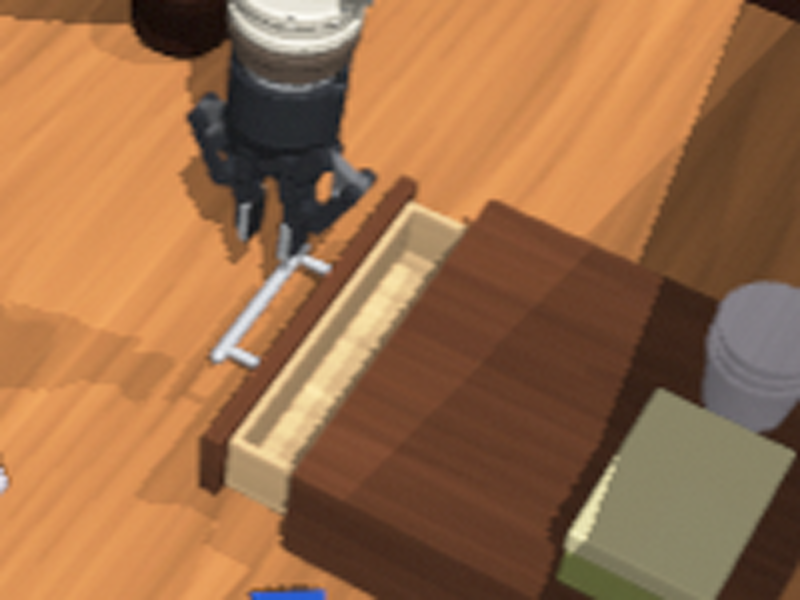

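The handle bar ends are at crop (300,258) and (217,355), and the drawer is about 60 mm out. I'll refine these.

Run:
```python
from h import *
s=optics.camera("scene")
S=lambda *p:[(300+u/4,120+v/4) for u,v in p]
print(plane(s,S((300,258),(217,355)),.052)[:,:2]);print(plane(s,S((408,180),(203,437)),.077)[:,:2]);print(plane(s,S((490,203),(290,480)),.09)[:,:2])
```

```text
[[0.5942 0.3096]
 [0.5906 0.1994]]
[[0.6314 0.3988]
 [0.6283 0.1174]]
[[0.6956 0.4003]
 [0.6982 0.1112]]
```

```bash
python3 -m handwheel '[{"tx":0,"ty":0,"tz":0.02,"ax":0,"ay":0,"az":-0.8,"jaw":-0.45},{"tx":0,"ty":0,"tz":0.02,"ax":0,"ay":0,"az":0,"jaw":-0.45},{"tx":0,"ty":0,"tz":0.02,"ax":0,"ay":0,"az":0,"jaw":-0.45},{"tx":0,"ty":0,"tz":0.02,"ax":0,"ay":0,"az":0,"jaw":-0.45},{"tx":0,"ty":0,"tz":0.018,"ax":0,"ay":0,"az":0,"jaw":-0.45},{"tx":0,"ty":0,"tz":0,"ax":0,"ay":0,"az":0,"jaw":-1},{"tx":0,"ty":0,"tz":0,"ax":0,"ay":0,"az":0,"jaw":-1},{"tx":0,"ty":0,"tz":0,"ax":0,"ay":0,"az":0,"jaw":-1},{"tx":0,"ty":0,"tz":0,"ax":0,"ay":0,"az":0,"jaw":-1},{"tx":0,"ty":0,"tz":0,"ax":0,"ay":0,"az":0,"jaw":-1}]'
```

```text
time: 5.4
ee_pos: [0.5974, 0.2488, 0.0348]
tcp_rot: [179.8, -0.1, 89.3]
wrist_force: [-1.1, -1.1, 11.0]
opening: 0.0091
grasp_force: 58.6
```

Gripped. Now I'll pull.

```bash
python3 -m handwheel '[{"tx":0,"ty":-0.012,"tz":0,"ax":0,"ay":0,"az":0,"jaw":-1},{"tx":0,"ty":-0.018,"tz":0,"ax":0,"ay":0,"az":0,"jaw":-1},{"tx":0,"ty":-0.02,"tz":0,"ax":0,"ay":0,"az":0,"jaw":-1},{"tx":0,"ty":-0.02,"tz":0,"ax":0,"ay":0,"az":0,"jaw":-1},{"tx":0,"ty":-0.02,"tz":0,"ax":0,"ay":0,"az":0,"jaw":-1},{"tx":0,"ty":-0.02,"tz":0,"ax":0,"ay":0,"az":0,"jaw":-1},{"tx":0,"ty":-0.02,"tz":0,"ax":0,"ay":0,"az":0,"jaw":-1},{"tx":0,"ty":-0.015,"tz":0,"ax":0,"ay":0,"az":0,"jaw":-1},{"tx":0,"ty":-0.01,"tz":0,"ax":0,"ay":0,"az":0,"jaw":-1},{"tx":0,"ty":0,"tz":0,"ax":0,"ay":0,"az":0,"jaw":-1}]'
```

```text
time: 6.65
ee_pos: [0.4416, 0.2471, 0.0347]
tcp_rot: [179.8, 0.4, 89.2]
wrist_force: [-3.3, -23.0, 20.5]
opening: 0.0089
grasp_force: 61.0
```

```bash
python3 -m handwheel '[{"tx":-0.002,"ty":-0.006,"tz":0.001,"ax":0,"ay":0,"az":0,"jaw":-1},{"tx":-0.001,"ty":-0.006,"tz":0.001,"ax":0,"ay":0,"az":0,"jaw":-1},{"tx":-0.001,"ty":-0.004,"tz":0,"ax":0,"ay":0,"az":0,"jaw":-1},{"tx":0,"ty":-0.003,"tz":0,"ax":0,"ay":0,"az":0,"jaw":-1},{"tx":0,"ty":0,"tz":0,"ax":0,"ay":0,"az":0,"jaw":-1},{"tx":0,"ty":0,"tz":0,"ax":0,"ay":0,"az":0,"jaw":-0.45},{"tx":0,"ty":0,"tz":0,"ax":0,"ay":0,"az":0,"jaw":-0.45},{"tx":0,"ty":0,"tz":0,"ax":0,"ay":0,"az":0,"jaw":-0.45},{"tx":0,"ty":0,"tz":-0.02,"ax":0,"ay":0,"az":0,"jaw":-0.45},{"tx":0,"ty":0,"tz":-0.02,"ax":0,"ay":0,"az":0,"jaw":-0.45}]'
python3 -m handwheel '[{"tx":-0.05,"ty":0,"tz":-0.03,"ax":0,"ay":0,"az":0,"jaw":-1},{"tx":-0.05,"ty":0.02,"tz":-0.03,"ax":0,"ay":0,"az":0,"jaw":-1},{"tx":-0.05,"ty":0.03,"tz":-0.01,"ax":0,"ay":0,"az":0,"jaw":-1},{"tx":-0.05,"ty":0.03,"tz":0,"ax":0,"ay":0,"az":0,"jaw":-1},{"tx":-0.05,"ty":0.03,"tz":0,"ax":0,"ay":0,"az":0,"jaw":-1},{"tx":0,"ty":0,"tz":0,"ax":0,"ay":0,"az":0,"jaw":-1},{"tx":0,"ty":0,"tz":0,"ax":0,"ay":0,"az":0,"jaw":-1},{"tx":0,"ty":0,"tz":0,"ax":0,"ay":0,"az":0,"jaw":-1},{"tx":0,"ty":0,"tz":0,"ax":0,"ay":0,"az":0,"jaw":-1},{"tx":0,"ty":0,"tz":0,"ax":0,"ay":0,"az":0,"jaw":-1}]'
python3 - <<'E'
from h import *
s=optics.camera("scene"); crop(s,210,120,470,315,3,"dr2")
E
```

```text
time: 7.9
ee_pos: [0.422, 0.2465, 0.071]
tcp_rot: [-180.0, 0.0, 89.3]
wrist_force: [-0.5, 0.1, 0.1]
opening: 0.023
grasp_force: 0.0
time: 9.15
ee_pos: [0.5291, -0.004, 0.1415]
tcp_rot: [180.0, -0.0, 89.4]
wrist_force: [-0.3, -0.1, -0.9]
opening: 0.0001
grasp_force: 0.0
```

View pics/dr2.png

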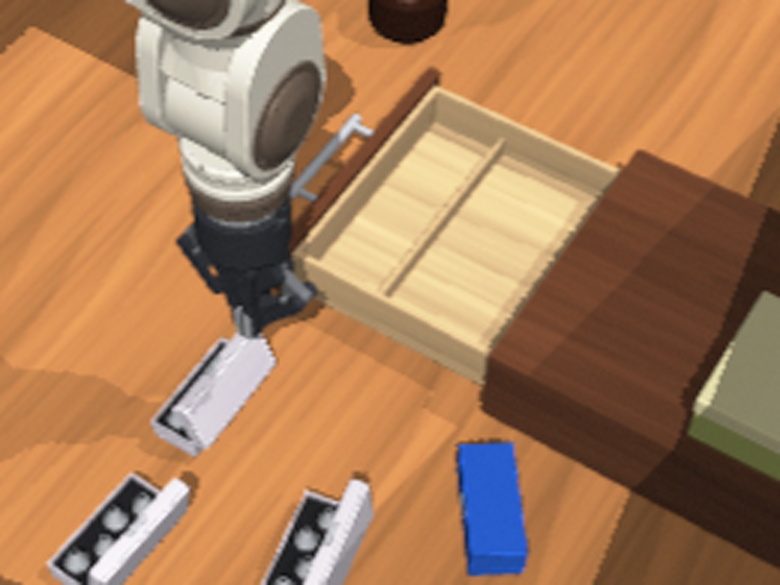

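The drawer is out at its stop. The batten runs from (503,142) to (387,292) in the crop, and the tins have not moved.

Run:
```python
from h import *
s=optics.camera("scene")
S=lambda *p:[(210+u/3,120+v/3) for u,v in p]
b=plane(s,S((503,141),(387,292)),.044)[:,:2];print(b,b.mean(0))
print("front bar",plane(s,S((355,118),(297,190)),.052)[:,:2])
print("drawer front top outer L corner",plane(s,S((435,70)),.077))
```

```text
[[0.5631 0.3803]
 [0.568  0.1552]] [0.5656 0.2677]
front bar [[0.426  0.3176]
 [0.4311 0.2063]]
drawer front top outer L corner [[0.47   0.3979 0.077 ]]
```

```bash
python3 -m handwheel '[{"tx":-0.014,"ty":0.031,"tz":0,"ax":0,"ay":0,"az":0,"jaw":-1},{"tx":0,"ty":0,"tz":0.038,"ax":0,"ay":0,"az":0,"jaw":-1},{"tx":0,"ty":0,"tz":0.038,"ax":0,"ay":0,"az":0,"jaw":-1},{"tx":0,"ty":-0.02,"tz":0,"ax":0,"ay":0,"az":0,"jaw":-1},{"tx":0,"ty":-0.02,"tz":0.003,"ax":0,"ay":0,"az":0,"jaw":-1},{"tx":0,"ty":-0.02,"tz":0.004,"ax":0,"ay":0,"az":0,"jaw":-1},{"tx":0,"ty":-0.018,"tz":0.007,"ax":0,"ay":0,"az":0,"jaw":-1},{"tx":0,"ty":-0.008,"tz":0.008,"ax":0,"ay":0,"az":0,"jaw":-1},{"tx":0,"ty":0,"tz":0.003,"ax":0,"ay":0,"az":0,"jaw":-1},{"tx":0,"ty":0,"tz":0,"ax":0,"ay":0,"az":0,"jaw":-1}]'
```

```text
time: 10.5
ee_pos: [0.4745, -0.018, 0.0403]
tcp_rot: [180.0, -0.0, 89.3]
wrist_force: [0.7, 0.4, -0.4]
opening: -0.0002
grasp_force: 0.0
```

```bash
python3 -m handwheel '[{"tx":0,"ty":0,"tz":0.001,"ax":0,"ay":0,"az":0,"jaw":-1},{"tx":0,"ty":0,"tz":-0.05,"ax":0,"ay":0,"az":0,"jaw":-1},{"tx":0,"ty":0,"tz":-0.03,"ax":0,"ay":0,"az":0,"jaw":-1},{"tx":-0.04,"ty":0.027,"tz":0,"ax":0,"ay":0,"az":0,"jaw":-1},{"tx":-0.04,"ty":0.027,"tz":0,"ax":0,"ay":0,"az":0,"jaw":-1},{"tx":-0.04,"ty":0.027,"tz":0,"ax":0,"ay":0,"az":0,"jaw":-1},{"tx":-0.04,"ty":0.027,"tz":0,"ax":0,"ay":0,"az":0,"jaw":-1},{"tx":0,"ty":0,"tz":0.028,"ax":0,"ay":0,"az":0,"jaw":-1},{"tx":0,"ty":0,"tz":0.028,"ax":0,"ay":0,"az":0,"jaw":-1},{"tx":0,"ty":-0.01,"tz":0,"ax":0,"ay":0,"az":0,"jaw":-1}]'
python3 -m handwheel '[{"tx":0,"ty":-0.016,"tz":0,"ax":0,"ay":0,"az":0,"jaw":-1},{"tx":0,"ty":-0.012,"tz":0.002,"ax":0,"ay":0,"az":0,"jaw":-1},{"tx":0,"ty":-0.015,"tz":0.002,"ax":0,"ay":0,"az":0,"jaw":-1},{"tx":0,"ty":-0.015,"tz":0.004,"ax":0,"ay":0,"az":0,"jaw":-1},{"tx":0,"ty":-0.015,"tz":0.005,"ax":0,"ay":0,"az":0,"jaw":-1},{"tx":0,"ty":-0.008,"tz":0.007,"ax":0,"ay":0,"az":0,"jaw":-1},{"tx":0,"ty":0,"tz":0.004,"ax":0,"ay":0,"az":0,"jaw":-1},{"tx":0,"ty":0,"tz":0.001,"ax":0,"ay":0,"az":0,"jaw":-1},{"tx":0,"ty":0,"tz":-0.05,"ax":0,"ay":0,"az":0,"jaw":-1},{"tx":0,"ty":0,"tz":-0.03,"ax":0,"ay":0,"az":0,"jaw":-1}]'
```

```text
time: 11.75
ee_pos: [0.569, -0.1789, 0.0606]
tcp_rot: [-179.8, -0.1, 89.3]
wrist_force: [-0.1, 0.2, 1.9]
opening: 0.0003
grasp_force: 0.0
time: 13.0
ee_pos: [0.49, -0.1783, 0.1203]
tcp_rot: [179.9, 0.0, 89.3]
wrist_force: [0.4, -0.2, -0.8]
opening: 0.0002
grasp_force: 0.0
```

```bash
python3 -m handwheel '[{"tx":0,"ty":0,"tz":0,"ax":0,"ay":0,"az":-6.2,"jaw":-1},{"tx":0,"ty":0,"tz":0,"ax":0,"ay":0,"az":-6.2,"jaw":-1},{"tx":0.008,"ty":0.0474,"tz":0,"ax":0,"ay":0,"az":0,"jaw":-1},{"tx":0.008,"ty":0.0474,"tz":0,"ax":0,"ay":0,"az":0,"jaw":-1},{"tx":0.008,"ty":0.0474,"tz":0,"ax":0,"ay":0,"az":0,"jaw":-1},{"tx":0.008,"ty":0.0474,"tz":0,"ax":0,"ay":0,"az":0,"jaw":-1},{"tx":0.008,"ty":0.0474,"tz":0,"ax":0,"ay":0,"az":0,"jaw":-1},{"tx":0,"ty":0,"tz":0,"ax":0,"ay":0,"az":0,"jaw":-1},{"tx":0,"ty":0,"tz":0,"ax":0,"ay":0,"az":0,"jaw":-1},{"tx":0,"ty":0,"tz":0,"ax":0,"ay":0,"az":0,"jaw":-1}]'
python3 - <<'E'
from h import *
s=optics.camera("scene"); crop(s,210,200,370,320,5,"c1")
E
```

```text
time: 14.25
ee_pos: [0.7126, -0.0914, 0.119]
tcp_rot: [180.0, 0.0, 101.7]
wrist_force: [0.8, -0.8, 0.5]
opening: -0.0004
grasp_force: 0.0
```

View pics/c1.png

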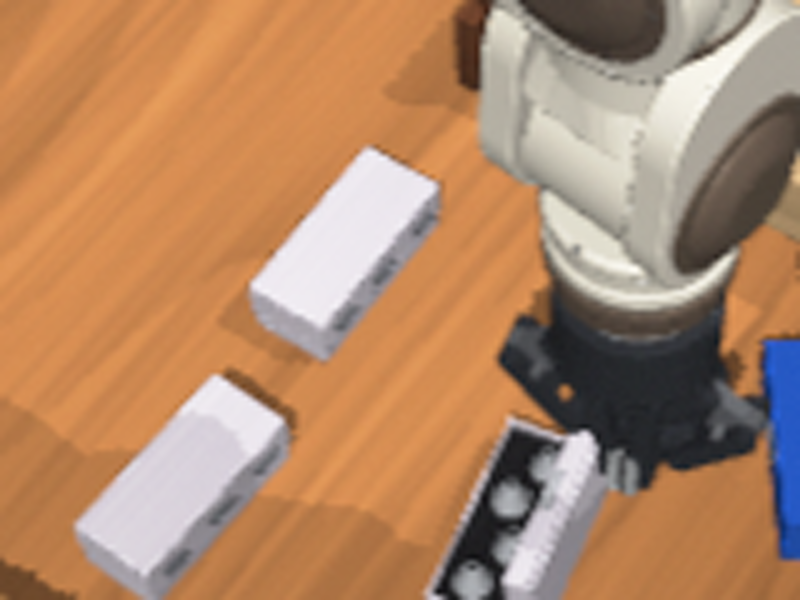

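A and B are shut. The fingers are behind C's lid, so I'll close C.

```bash
python3 -m handwheel '[{"tx":0,"ty":0,"tz":0.025,"ax":0,"ay":0,"az":0,"jaw":-1},{"tx":0,"ty":0,"tz":0.025,"ax":0,"ay":0,"az":0,"jaw":-1},{"tx":0,"ty":-0.015,"tz":0.003,"ax":0,"ay":0,"az":0,"jaw":-1},{"tx":0,"ty":-0.015,"tz":0.003,"ax":0,"ay":0,"az":0,"jaw":-1},{"tx":0,"ty":-0.016,"tz":0.004,"ax":0,"ay":0,"az":0,"jaw":-1},{"tx":0,"ty":-0.016,"tz":0.006,"ax":0,"ay":0,"az":0,"jaw":-1},{"tx":0,"ty":-0.01,"tz":0.008,"ax":0,"ay":0,"az":0,"jaw":-1},{"tx":0,"ty":0,"tz":0.005,"ax":0,"ay":0,"az":0,"jaw":-1},{"tx":0,"ty":0,"tz":0.001,"ax":0,"ay":0,"az":0,"jaw":-1},{"tx":0,"ty":0,"tz":0,"ax":0,"ay":0,"az":0,"jaw":-1}]'
python3 -m handwheel '[{"tx":0,"ty":0,"tz":-0.03,"ax":0,"ay":0,"az":0,"jaw":1},{"tx":0,"ty":0,"tz":-0.03,"ax":0,"ay":0,"az":0,"jaw":1},{"tx":0,"ty":-0.04,"tz":-0.03,"ax":0,"ay":0,"az":6.2,"jaw":1},{"tx":0,"ty":-0.05,"tz":0,"ax":0,"ay":0,"az":6.2,"jaw":1},{"tx":0,"ty":-0.05,"tz":0,"ax":0,"ay":0,"az":0,"jaw":1},{"tx":0,"ty":-0.05,"tz":0,"ax":0,"ay":0,"az":0,"jaw":1},{"tx":0,"ty":-0.05,"tz":0,"ax":0,"ay":0,"az":0,"jaw":1},{"tx":0,"ty":-0.05,"tz":0,"ax":0,"ay":0,"az":0,"jaw":1},{"tx":0,"ty":0,"tz":0,"ax":0,"ay":0,"az":0,"jaw":1},{"tx":0,"ty":0,"tz":0,"ax":0,"ay":0,"az":0,"jaw":1}]'
cat > tins.py <<'E'
from h import *
import sys
# shut tin top faces: bright, low saturation, top at z=.04; min-area rect per view
for n in ("scene","top"):
    c=optics.camera(n); im=c["color"]; hsv=cv2.cvtColor(im,cv2.COLOR_RGB2HSV)
    m=((hsv[...,1]<45)&(hsv[...,2]>150)).astype(np.uint8)
    m=cv2.morphologyEx(m,cv2.MORPH_CLOSE,np.ones((3,3)))
    for k in cv2.findContours(m,cv2.RETR_EXTERNAL,cv2.CHAIN_APPROX_NONE)[0]:
        if cv2.contourArea(k)<250: continue
        p=plane(c,k[:,0].astype(float),.04)[:,:2]
        r=cv2.minAreaRect((p*1000).astype(np.float32)); b=cv2.boxPoints(r)
        if max(r[1])>170 or p[:,0].mean()<.3: continue
        e=b[1]-b[0]; f=b[2]-b[1]; l=e if np.hypot(*e)>np.hypot(*f) else f
        print(n,"ctr",np.round(r[0],1),"size",np.round(r[1],1),"yaw",round(np.degrees(np.arctan2(l[1],l[0]))%180,1))
E
python3 tins.py
python3 - <<'E'
from h import *
s=optics.camera("scene"); crop(s,130,200,370,380,3.3,"c2")
E
```

```text
time: 15.55
ee_pos: [0.6421, -0.1061, 0.04]
tcp_rot: [-180.0, 0.1, 101.7]
wrist_force: [-8.5, -0.2, 10.2]
opening: -0.0001
grasp_force: 5.4
time: 16.8
ee_pos: [0.3544, -0.1163, 0.129]
tcp_rot: [179.9, 0.0, 89.3]
wrist_force: [0.3, -0.5, -0.0]
opening: 0.0857
grasp_force: 0.0
scene ctr [ 718.1 -407.7] size [68.7 76.5] yaw 126.5
scene ctr [938.1 -61.4] size [ 69.4 105.6] yaw 99.1
scene ctr [ 333.7 -406.2] size [91.8 90. ] yaw 33.6
scene ctr [ 654. -110.] size [ 51.4 124.1] yaw 102.4
scene ctr [ 506.5 -185.3] size [119.7  62.3] yaw 87.8
scene ctr [489.9 -24.2] size [ 62.  125.1] yaw 90.8
scene ctr [601.9 792.6] size [ 67.  140.5] yaw 179.9
scene ctr [449. 795.] size [146.2  71.2] yaw 0.7
top ctr [482.5 -13.2] size [ 49.8 111.2] yaw 90.8
top ctr [650.7 -99.5] size [ 49.6 110.8] yaw 101.7
top ctr [ 741.9 -424.2] size [67.8 69.4] yaw 126.7
```

View pics/c2.png

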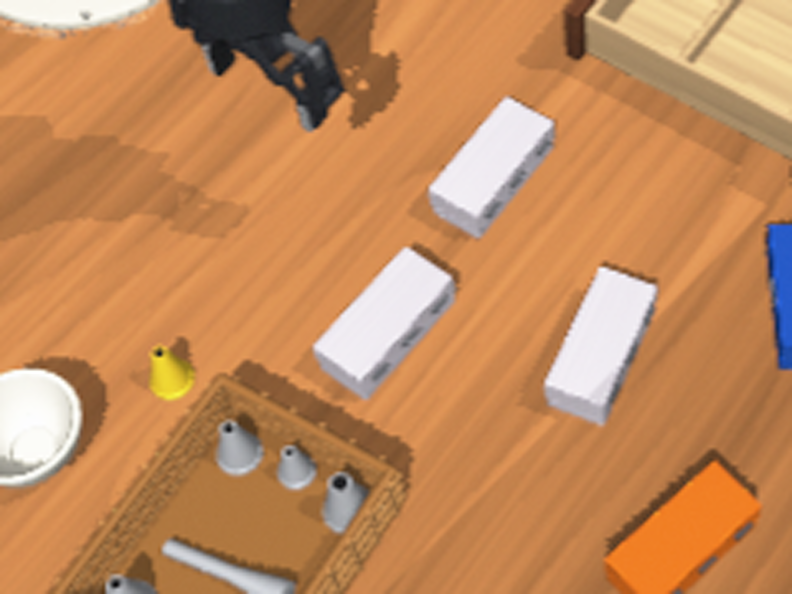

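All three tins are shut: A about (.483,-.015), B about (.500,-.179), C about (.651,-.101). I'll pick A.

```bash
python3 -m handwheel '[{"tx":0.034,"ty":0.0425,"tz":0,"ax":0,"ay":0,"az":-1.5,"jaw":1},{"tx":0.034,"ty":0.0425,"tz":0,"ax":0,"ay":0,"az":0,"jaw":1},{"tx":0.034,"ty":0.0435,"tz":0,"ax":0,"ay":0,"az":0,"jaw":1},{"tx":0,"ty":0,"tz":0.04,"ax":0,"ay":0,"az":0,"jaw":0.7},{"tx":0,"ty":0,"tz":0.04,"ax":0,"ay":0,"az":0,"jaw":0.7},{"tx":0,"ty":0,"tz":0.04,"ax":0,"ay":0,"az":0,"jaw":0.7},{"tx":0,"ty":0,"tz":0,"ax":0,"ay":0,"az":0,"jaw":-1},{"tx":0,"ty":0,"tz":0,"ax":0,"ay":0,"az":0,"jaw":-1},{"tx":0,"ty":0,"tz":0,"ax":0,"ay":0,"az":0,"jaw":-1},{"tx":0,"ty":0,"tz":0,"ax":0,"ay":0,"az":0,"jaw":-1}]' 40
```

```text
time: 18.2
ee_pos: [0.4823, -0.0134, 0.0094]
tcp_rot: [179.9, 0.0, 90.8]
wrist_force: [0.5, -0.6, -2.1]
opening: 0.0476
grasp_force: 45.6
```

```bash
python3 -m handwheel '[{"tx":0,"ty":0,"tz":-0.04,"ax":0,"ay":0,"az":0,"jaw":-1},{"tx":0,"ty":0,"tz":-0.04,"ax":0,"ay":0,"az":0,"jaw":-1},{"tx":0,"ty":0,"tz":-0.045,"ax":0,"ay":0,"az":10,"jaw":-1},{"tx":0,"ty":0,"tz":0,"ax":0,"ay":0,"az":10,"jaw":-1},{"tx":0,"ty":0,"tz":0,"ax":0,"ay":0,"az":10,"jaw":-1},{"tx":0,"ty":0,"tz":0,"ax":0,"ay":0,"az":10,"jaw":-1},{"tx":0,"ty":0,"tz":0,"ax":0,"ay":0,"az":10,"jaw":-1},{"tx":0,"ty":0,"tz":0,"ax":0,"ay":0,"az":10,"jaw":-1},{"tx":0,"ty":0,"tz":0,"ax":0,"ay":0,"az":10,"jaw":-1},{"tx":0,"ty":0,"tz":0,"ax":0,"ay":0,"az":10,"jaw":-1}]'
python3 -m handwheel '[{"tx":0,"ty":0,"tz":0,"ax":0,"ay":0,"az":9.8,"jaw":-1},{"tx":0.0208,"ty":-0.0487,"tz":0,"ax":0,"ay":0,"az":0,"jaw":-1},{"tx":0.0208,"ty":-0.0487,"tz":0,"ax":0,"ay":0,"az":0,"jaw":-1},{"tx":0.0208,"ty":-0.0487,"tz":0,"ax":0,"ay":0,"az":0,"jaw":-1},{"tx":0.0208,"ty":-0.0487,"tz":0,"ax":0,"ay":0,"az":0,"jaw":-1},{"tx":0.0208,"ty":-0.0487,"tz":0,"ax":0,"ay":0,"az":0,"jaw":-1},{"tx":0.0208,"ty":-0.0487,"tz":0,"ax":0,"ay":0,"az":0,"jaw":-1},{"tx":0.0208,"ty":-0.0487,"tz":0,"ax":0,"ay":0,"az":0,"jaw":-1},{"tx":0,"ty":0,"tz":0,"ax":0,"ay":0,"az":0,"jaw":-1},{"tx":0,"ty":0,"tz":0,"ax":0,"ay":0,"az":0,"jaw":-1}]'
python3 - <<'E'
from h import *
s=optics.camera("scene"); crop(s,310,110,510,260,4,"pl1")
E
```

```text
time: 19.45
ee_pos: [0.4817, -0.0134, 0.1339]
tcp_rot: [180.0, -0.0, 10.5]
wrist_force: [0.0, 0.3, -1.8]
opening: 0.0473
grasp_force: 45.6
time: 20.7
ee_pos: [0.6093, 0.1928, 0.1493]
tcp_rot: [-173.6, 0.1, 14.8]
wrist_force: [-1.1, -0.7, -2.2]
opening: 0.0478
grasp_force: 45.5
```

View pics/pl1.png

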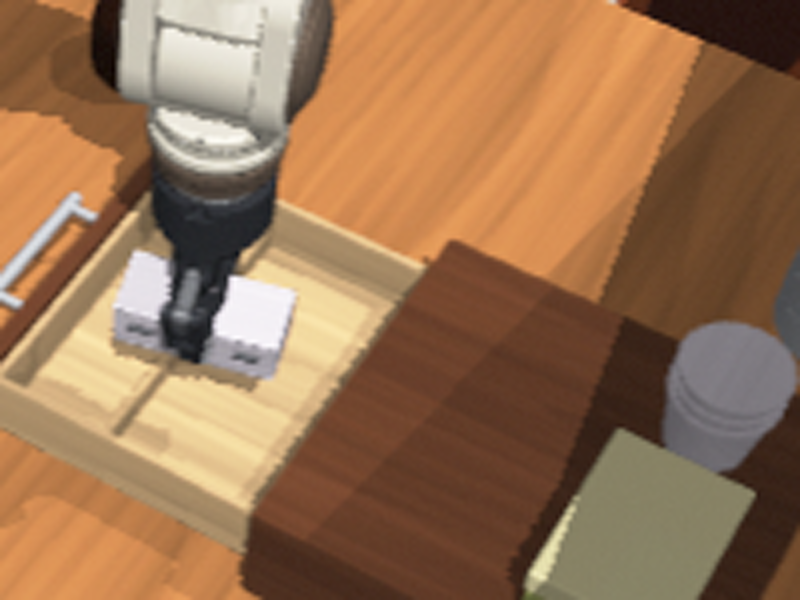

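The arm stopped short, at about (.609,.193), tilted and with its yaw off. I'll check the joints.

```bash
python3 -c "
from h import *
o=telemetry.get_obs();print(o['q'],o['ee_pos'],o['tcp_rot'])"
```

```text
[ 14.691   16.4889  14.0574  87.6927   6.3905 179.9437] [0.6093 0.1925 0.1494] [-173.6094    0.118    14.7469]
```

```bash
python3 -m handwheel '[{"tx":0,"ty":0,"tz":0,"ax":-6.4,"ay":0,"az":0,"jaw":-1},{"tx":0,"ty":0,"tz":0,"ax":0,"ay":0,"az":-10.4,"jaw":-1},{"tx":0,"ty":0,"tz":0,"ax":0,"ay":0,"az":-10.4,"jaw":-1},{"tx":0,"ty":0,"tz":0,"ax":0,"ay":0,"az":-10.4,"jaw":-1},{"tx":0,"ty":0,"tz":0,"ax":0,"ay":0,"az":-10.4,"jaw":-1},{"tx":0,"ty":0,"tz":0,"ax":0,"ay":0,"az":-10.4,"jaw":-1},{"tx":0,"ty":0,"tz":0,"ax":0,"ay":0,"az":-10.4,"jaw":-1},{"tx":0,"ty":0,"tz":0,"ax":0,"ay":0,"az":-10.4,"jaw":-1},{"tx":0,"ty":0,"tz":0,"ax":0,"ay":0,"az":-10.4,"jaw":-1},{"tx":0,"ty":0,"tz":0,"ax":0,"ay":0,"az":-10.4,"jaw":-1}]'
python3 -m handwheel '[{"tx":0,"ty":0,"tz":0,"ax":0,"ay":0,"az":-10.4,"jaw":-1},{"tx":0,"ty":0,"tz":0,"ax":0,"ay":0,"az":-10.4,"jaw":-1},{"tx":0,"ty":0,"tz":0,"ax":0,"ay":0,"az":-10.4,"jaw":-1},{"tx":0,"ty":0,"tz":0,"ax":0,"ay":0,"az":-10.4,"jaw":-1},{"tx":0,"ty":0,"tz":0,"ax":0,"ay":0,"az":-10.4,"jaw":-1},{"tx":0,"ty":0,"tz":0,"ax":0,"ay":0,"az":-10.4,"jaw":-1},{"tx":0,"ty":0,"tz":0,"ax":0,"ay":0,"az":-10.4,"jaw":-1},{"tx":0,"ty":0,"tz":0,"ax":0,"ay":0,"az":0,"jaw":-1},{"tx":0,"ty":0,"tz":0,"ax":0,"ay":0,"az":0,"jaw":-1},{"tx":0,"ty":0,"tz":0,"ax":0,"ay":0,"az":0,"jaw":-1}]'; python3 -c "
from h import *
o=telemetry.get_obs();print(o['q'])"
```

```text
time: 22.0
ee_pos: [0.6129, 0.1793, 0.1496]
tcp_rot: [-179.9, -0.6, 110.0]
wrist_force: [-0.1, -0.6, -1.8]
opening: 0.0473
grasp_force: 45.5
time: 23.25
ee_pos: [0.6132, 0.1801, 0.1493]
tcp_rot: [179.5, -0.2, -177.6]
wrist_force: [-0.4, -0.1, -2.5]
opening: 0.0476
grasp_force: 45.5
[16.1015 16.6098 14.3986 87.8982  0.5894 13.6759]
```

```bash
python3 -m handwheel '[{"tx":-0.009,"ty":0.004,"tz":0,"ax":0,"ay":0,"az":1.4,"jaw":-1},{"tx":0,"ty":0,"tz":0.03,"ax":0,"ay":0,"az":0,"jaw":-1},{"tx":0,"ty":0,"tz":0.03,"ax":0,"ay":0,"az":0,"jaw":-1},{"tx":0,"ty":0,"tz":0.03,"ax":0,"ay":0,"az":0,"jaw":-1},{"tx":0,"ty":0,"tz":0.015,"ax":0,"ay":0,"az":0,"jaw":-1},{"tx":0,"ty":0,"tz":0.008,"ax":0,"ay":0,"az":0,"jaw":-1},{"tx":0,"ty":0,"tz":0.003,"ax":0,"ay":0,"az":0,"jaw":-1},{"tx":0,"ty":0,"tz":0,"ax":0,"ay":0,"az":0,"jaw":-1},{"tx":0,"ty":0,"tz":0,"ax":0,"ay":0,"az":0,"jaw":-1},{"tx":0,"ty":0,"tz":0,"ax":0,"ay":0,"az":0,"jaw":-1}]'
python3 -c "
from h import *
o=telemetry.get_obs();print(o['q'])"
```

```text
time: 24.5
ee_pos: [0.6218, 0.1858, 0.0338]
tcp_rot: [179.4, -0.2, -178.8]
wrist_force: [0.1, 0.0, -3.0]
opening: 0.0472
grasp_force: 45.5
[16.3776 19.1576  4.7962 75.6998  0.5915 15.2079]
```

```bash
python3 -m handwheel '[{"tx":0,"ty":0,"tz":0.0015,"ax":0,"ay":0,"az":0,"jaw":-1},{"tx":0,"ty":0,"tz":0.001,"ax":0,"ay":0,"az":0,"jaw":-1},{"tx":0,"ty":0,"tz":0,"ax":0,"ay":0,"az":0,"jaw":0.3},{"tx":0,"ty":0,"tz":0,"ax":0,"ay":0,"az":0,"jaw":0.3},{"tx":0,"ty":0,"tz":0,"ax":0,"ay":0,"az":0,"jaw":0.3},{"tx":0,"ty":0,"tz":-0.03,"ax":0,"ay":0,"az":0,"jaw":0.3},{"tx":0,"ty":0,"tz":-0.04,"ax":0,"ay":0,"az":0,"jaw":0.3},{"tx":0,"ty":-0.03,"tz":-0.03,"ax":0,"ay":0,"az":0,"jaw":1},{"tx":0,"ty":-0.05,"tz":0,"ax":0,"ay":0,"az":0,"jaw":1},{"tx":0,"ty":-0.05,"tz":0,"ax":0,"ay":0,"az":0,"jaw":1}]'
python3 -m handwheel '[{"tx":0,"ty":-0.05,"tz":0,"ax":0,"ay":0,"az":0,"jaw":1},{"tx":0,"ty":0,"tz":0,"ax":0,"ay":0,"az":10,"jaw":1},{"tx":0,"ty":0,"tz":0,"ax":0,"ay":0,"az":10,"jaw":1},{"tx":0,"ty":0,"tz":0,"ax":0,"ay":0,"az":10,"jaw":1},{"tx":0,"ty":0,"tz":0,"ax":0,"ay":0,"az":10,"jaw":1},{"tx":0,"ty":0,"tz":0,"ax":0,"ay":0,"az":10,"jaw":1},{"tx":0,"ty":0,"tz":0,"ax":0,"ay":0,"az":10,"jaw":1},{"tx":0,"ty":0,"tz":0,"ax":0,"ay":0,"az":10,"jaw":1},{"tx":0,"ty":0,"tz":0,"ax":0,"ay":0,"az":10,"jaw":1},{"tx":0,"ty":0,"tz":0,"ax":0,"ay":0,"az":0,"jaw":1}]'
python3 tins.py
```

```text
time: 25.75
ee_pos: [0.6249, 0.0538, 0.1302]
tcp_rot: [179.5, -0.2, -178.8]
wrist_force: [1.0, 0.5, 0.2]
opening: 0.0852
grasp_force: 0.0
time: 27.0
ee_pos: [0.6257, 0.0049, 0.1292]
tcp_rot: [-179.9, -0.6, 101.2]
wrist_force: [0.4, -0.0, -0.0]
opening: 0.0856
grasp_force: 0.0
scene ctr [ 718.1 -407.7] size [68.7 76.5] yaw 126.5
scene ctr [958.6 -74. ] size [106.  137.3] yaw 98.5
scene ctr [ 333.7 -406.2] size [91.8 90. ] yaw 33.6
scene ctr [ 654. -110.] size [ 51.4 124.1] yaw 102.4
scene ctr [ 506.5 -185.3] size [119.7  62.3] yaw 87.8
scene ctr [618.1 189.4] size [117.6  68.1] yaw 1.6
scene ctr [599.5 790.3] size [ 85.6 149.5] yaw 160.3
scene ctr [450.4 792.2] size [124.6 117.2] yaw 26.7
top ctr [ 338.8 -407.1] size [87.5 89.9] yaw 124.4
top ctr [629.4 189.7] size [114.3  51.3] yaw 1.3
top ctr [ 741.6 -425.4] size [66.  67.7] yaw 126.7
```

```bash
python3 -m handwheel '[{"tx":-0.036,"ty":0.0015,"tz":0,"ax":0,"ay":0.6,"az":-0.5,"jaw":1},{"tx":-0.036,"ty":0.0015,"tz":0,"ax":0,"ay":0,"az":0,"jaw":1},{"tx":-0.037,"ty":0.0015,"tz":0,"ax":0,"ay":0,"az":0,"jaw":1},{"tx":0,"ty":0,"tz":0.04,"ax":0,"ay":0,"az":0,"jaw":0.7},{"tx":0,"ty":0,"tz":0.04,"ax":0,"ay":0,"az":0,"jaw":0.7},{"tx":0,"ty":0,"tz":0.04,"ax":0,"ay":0,"az":0,"jaw":0.7},{"tx":0,"ty":0,"tz":0,"ax":0,"ay":0,"az":0,"jaw":-1},{"tx":0,"ty":0,"tz":0,"ax":0,"ay":0,"az":0,"jaw":-1},{"tx":0,"ty":0,"tz":0,"ax":0,"ay":0,"az":0,"jaw":-1},{"tx":0,"ty":0,"tz":0,"ax":0,"ay":0,"az":0,"jaw":-1}]' 40
python3 -m handwheel '[{"tx":0,"ty":0,"tz":-0.04,"ax":0,"ay":0,"az":0,"jaw":-1},{"tx":0,"ty":0,"tz":-0.04,"ax":0,"ay":0,"az":0,"jaw":-1},{"tx":0,"ty":0,"tz":-0.045,"ax":0,"ay":0,"az":-10,"jaw":-1},{"tx":0,"ty":0,"tz":0,"ax":0,"ay":0,"az":-10,"jaw":-1},{"tx":0,"ty":0,"tz":0,"ax":0,"ay":0,"az":-10,"jaw":-1},{"tx":0,"ty":0,"tz":0,"ax":0,"ay":0,"az":-10,"jaw":-1},{"tx":0,"ty":0,"tz":0,"ax":0,"ay":0,"az":-10,"jaw":-1},{"tx":0,"ty":0,"tz":0,"ax":0,"ay":0,"az":-10,"jaw":-1},{"tx":0,"ty":0,"tz":0,"ax":0,"ay":0,"az":-10,"jaw":-1},{"tx":0,"ty":0,"tz":0,"ax":0,"ay":0,"az":-9.3,"jaw":-1}]'
```

```text
time: 28.35
ee_pos: [0.6516, -0.0988, 0.0084]
tcp_rot: [-179.9, -1.1, 101.7]
wrist_force: [-0.2, 0.1, -2.6]
opening: 0.0471
grasp_force: 47.6
time: 29.6
ee_pos: [0.6519, -0.1011, 0.1327]
tcp_rot: [178.9, -0.3, -178.7]
wrist_force: [0.3, 0.5, -2.0]
opening: 0.0475
grasp_force: 47.5
```

```bash
python3 -m handwheel '[{"tx":0.0025,"ty":0.054,"tz":0,"ax":1.1,"ay":0,"az":0,"jaw":-1},{"tx":0.0025,"ty":0.054,"tz":0,"ax":0,"ay":0,"az":0,"jaw":-1},{"tx":0.0025,"ty":0.054,"tz":0,"ax":0,"ay":0,"az":0,"jaw":-1},{"tx":0.0025,"ty":0.054,"tz":0,"ax":0,"ay":0,"az":0,"jaw":-1},{"tx":0.0025,"ty":0.054,"tz":0,"ax":0,"ay":0,"az":0,"jaw":-1},{"tx":0.0025,"ty":0.054,"tz":0,"ax":0,"ay":0,"az":0,"jaw":-1},{"tx":0.0025,"ty":0.054,"tz":0,"ax":0,"ay":0,"az":0,"jaw":-1},{"tx":0.0025,"ty":0.054,"tz":0,"ax":0,"ay":0,"az":0,"jaw":-1},{"tx":0,"ty":0,"tz":0,"ax":0,"ay":0,"az":0,"jaw":-1},{"tx":0,"ty":0,"tz":0,"ax":0,"ay":0,"az":0,"jaw":-1}]'; python3 -c "
from h import *
o=telemetry.get_obs();print(o['q'])
s=optics.camera('scene'); crop(s,310,110,510,260,4,'pl2')"
```

```text
time: 30.85
ee_pos: [0.6244, 0.3305, 0.1337]
tcp_rot: [180.0, -0.4, -179.0]
wrist_force: [-0.3, -0.3, -3.3]
opening: 0.0475
grasp_force: 47.5
[27.8168 26.8295 25.9453 89.4415  0.1784 26.8005]
```

View pics/pl2.png

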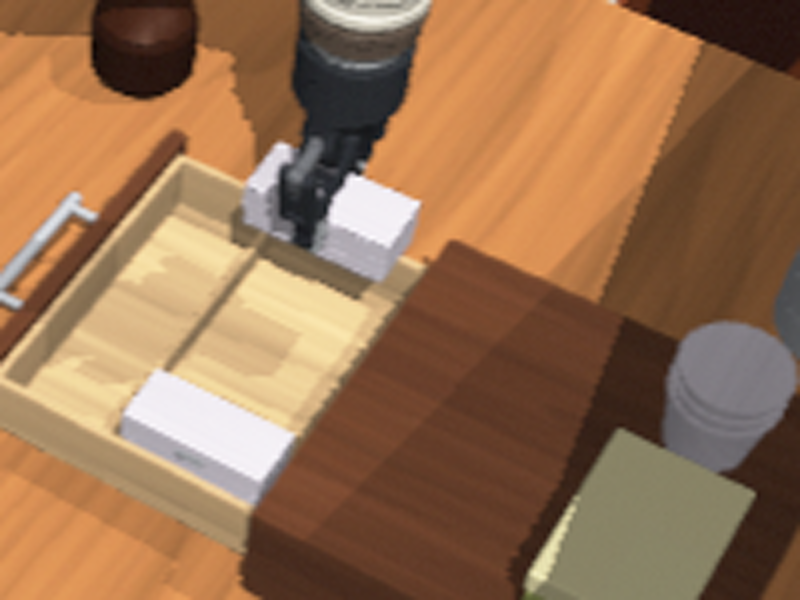

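```bash
python3 -m handwheel '[{"tx":0.002,"ty":0,"tz":0.03,"ax":0,"ay":0,"az":0,"jaw":-1},{"tx":0,"ty":0,"tz":0.03,"ax":0,"ay":0,"az":0,"jaw":-1},{"tx":0,"ty":0,"tz":0.025,"ax":0,"ay":0,"az":0,"jaw":-1},{"tx":0,"ty":0,"tz":0.01,"ax":0,"ay":0,"az":0,"jaw":-1},{"tx":0,"ty":0,"tz":0.006,"ax":0,"ay":0,"az":0,"jaw":-1},{"tx":0,"ty":0,"tz":0.001,"ax":0,"ay":0,"az":0,"jaw":-1},{"tx":0,"ty":0,"tz":0,"ax":0,"ay":0,"az":0,"jaw":-1},{"tx":0,"ty":0,"tz":0,"ax":0,"ay":0,"az":0,"jaw":0.3},{"tx":0,"ty":0,"tz":0,"ax":0,"ay":0,"az":0,"jaw":0.3},{"tx":0,"ty":0,"tz":0,"ax":0,"ay":0,"az":0,"jaw":0.3}]'
python3 -m handwheel '[{"tx":0,"ty":0,"tz":-0.03,"ax":0,"ay":0,"az":0,"jaw":0.3},{"tx":0,"ty":0,"tz":-0.04,"ax":0,"ay":0,"az":0,"jaw":0.3},{"tx":0,"ty":-0.04,"tz":-0.03,"ax":0,"ay":0,"az":0,"jaw":1},{"tx":0.02,"ty":-0.055,"tz":0,"ax":0,"ay":0,"az":0,"jaw":1},{"tx":0.02,"ty":-0.055,"tz":0,"ax":0,"ay":0,"az":0,"jaw":1},{"tx":0.02,"ty":-0.055,"tz":0,"ax":0,"ay":0,"az":0,"jaw":1},{"tx":0.02,"ty":-0.055,"tz":0,"ax":0,"ay":0,"az":0,"jaw":1},{"tx":0.02,"ty":-0.055,"tz":0,"ax":0,"ay":0,"az":0,"jaw":1},{"tx":0.02,"ty":-0.055,"tz":0,"ax":0,"ay":0,"az":0,"jaw":1},{"tx":0,"ty":-0.055,"tz":0,"ax":0,"ay":0,"az":0,"jaw":1}]'
python3 -m handwheel '[{"tx":0,"ty":0,"tz":0,"ax":0,"ay":0,"az":10.2,"jaw":1},{"tx":0,"ty":0,"tz":0,"ax":0,"ay":0,"az":10.2,"jaw":1},{"tx":0,"ty":0,"tz":0,"ax":0,"ay":0,"az":10.2,"jaw":1},{"tx":0,"ty":0,"tz":0,"ax":0,"ay":0,"az":10.2,"jaw":1},{"tx":0,"ty":0,"tz":0,"ax":0,"ay":0,"az":10.2,"jaw":1},{"tx":0,"ty":0,"tz":0,"ax":0,"ay":0,"az":10.2,"jaw":1},{"tx":0,"ty":0,"tz":0,"ax":0,"ay":0,"az":10.2,"jaw":1},{"tx":0,"ty":0,"tz":0,"ax":0,"ay":0,"az":10.2,"jaw":1},{"tx":0,"ty":0,"tz":0,"ax":0,"ay":0,"az":10.2,"jaw":1},{"tx":0,"ty":0,"tz":0,"ax":0,"ay":0,"az":0,"jaw":1}]'
python3 tins.py
```

```text
time: 32.15
ee_pos: [0.622, 0.3307, 0.032]
tcp_rot: [179.9, -0.3, -179.0]
wrist_force: [0.1, -0.0, 0.0]
opening: 0.0557
grasp_force: 0.0
time: 33.4
ee_pos: [0.5087, -0.0981, 0.133]
tcp_rot: [180.0, -0.3, -179.0]
wrist_force: [0.9, 0.8, -0.4]
opening: 0.0855
grasp_force: 0.0
time: 34.65
ee_pos: [0.5098, -0.0966, 0.1323]
tcp_rot: [-179.6, -0.0, 89.2]
wrist_force: [0.1, 0.3, -0.0]
opening: 0.0853
grasp_force: 0.0
scene ctr [ 718.1 -407.7] size [68.7 76.5] yaw 126.5
scene ctr [932.1 -49.3] size [60.7 77.7] yaw 98.5
scene ctr [ 334.6 -405.4] size [90.7 91.4] yaw 179.0
scene ctr [ 506.5 -185.3] size [119.7  62.3] yaw 87.8
scene ctr [618.2 189.6] size [116.3  68.1] yaw 1.4
scene ctr [618.6 333.1] size [ 77.9 113.7] yaw 179.7
scene ctr [600.9 788.6] size [ 70.5 144. ] yaw 170.1
scene ctr [449.  795.4] size [146.2  72. ] yaw 0.7
top ctr [ 338.8 -407.2] size [87.5 90. ] yaw 124.9
top ctr [631.  336.6] size [114.4  52.9] yaw 0.8
top ctr [629.3 189.5] size [114.7  52.4] yaw 1.8
top ctr [ 741.9 -424.2] size [67.8 69.4] yaw 126.7
```

```bash
python3 -m handwheel '[{"tx":-0.04,"ty":-0.005,"tz":0,"ax":0,"ay":0,"az":1.4,"jaw":1},{"tx":-0.043,"ty":-0.003,"tz":0,"ax":0,"ay":0,"az":0,"jaw":1},{"tx":0,"ty":0,"tz":0,"ax":0,"ay":0,"az":0,"jaw":0.7},{"tx":0,"ty":0,"tz":0.041,"ax":0,"ay":0,"az":0,"jaw":0.7},{"tx":0,"ty":0,"tz":0.041,"ax":0,"ay":0,"az":0,"jaw":0.7},{"tx":0,"ty":0,"tz":0.041,"ax":0,"ay":0,"az":0,"jaw":0.7},{"tx":0,"ty":0,"tz":0,"ax":0,"ay":0,"az":0,"jaw":-1},{"tx":0,"ty":0,"tz":0,"ax":0,"ay":0,"az":0,"jaw":-1},{"tx":0,"ty":0,"tz":0,"ax":0,"ay":0,"az":0,"jaw":-1},{"tx":0,"ty":0,"tz":0,"ax":0,"ay":0,"az":0,"jaw":-1}]' 40
python3 -m handwheel '[{"tx":0,"ty":0,"tz":-0.04,"ax":0,"ay":0,"az":0,"jaw":-1},{"tx":0,"ty":0,"tz":-0.04,"ax":0,"ay":0,"az":0,"jaw":-1},{"tx":0,"ty":0,"tz":-0.045,"ax":0,"ay":0,"az":-10.4,"jaw":-1},{"tx":0,"ty":0,"tz":0,"ax":0,"ay":0,"az":-10.4,"jaw":-1},{"tx":0,"ty":0,"tz":0,"ax":0,"ay":0,"az":-10.4,"jaw":-1},{"tx":0,"ty":0,"tz":0,"ax":0,"ay":0,"az":-10.4,"jaw":-1},{"tx":0,"ty":0,"tz":0,"ax":0,"ay":0,"az":-10.4,"jaw":-1},{"tx":0,"ty":0,"tz":0,"ax":0,"ay":0,"az":-10.4,"jaw":-1},{"tx":0,"ty":0,"tz":0,"ax":0,"ay":0,"az":-10.4,"jaw":-1},{"tx":0,"ty":0,"tz":0,"ax":0,"ay":0,"az":-10.4,"jaw":-1}]'
```

```text
time: 36.0
ee_pos: [0.4993, -0.1794, 0.0103]
tcp_rot: [-179.7, 0.0, 87.8]
wrist_force: [-0.2, 0.5, -2.7]
opening: 0.0475
grasp_force: 45.5
time: 37.25
ee_pos: [0.4996, -0.1794, 0.1347]
tcp_rot: [-180.0, -0.3, 171.3]
wrist_force: [0.9, -0.3, -3.0]
opening: 0.0472
grasp_force: 45.6
```

```bash
python3 -m handwheel '[{"tx":0,"ty":0,"tz":0,"ax":0,"ay":0,"az":-9.8,"jaw":-1},{"tx":-0.0144,"ty":0.0488,"tz":0,"ax":0,"ay":0,"az":0,"jaw":-1},{"tx":-0.0144,"ty":0.0488,"tz":0,"ax":0,"ay":0,"az":0,"jaw":-1},{"tx":-0.0144,"ty":0.0488,"tz":0,"ax":0,"ay":0,"az":0,"jaw":-1},{"tx":-0.0144,"ty":0.0488,"tz":0,"ax":0,"ay":0,"az":0,"jaw":-1},{"tx":-0.0144,"ty":0.0488,"tz":0,"ax":0,"ay":0,"az":0,"jaw":-1},{"tx":-0.0144,"ty":0.0488,"tz":0,"ax":0,"ay":0,"az":0,"jaw":-1},{"tx":-0.0144,"ty":0.0488,"tz":0,"ax":0,"ay":0,"az":0,"jaw":-1},{"tx":-0.0144,"ty":0.0488,"tz":0,"ax":0,"ay":0,"az":0,"jaw":-1},{"tx":-0.0144,"ty":0.0488,"tz":0,"ax":0,"ay":0,"az":0,"jaw":-1}]'
python3 -m handwheel '[{"tx":0,"ty":0,"tz":0.02,"ax":0,"ay":0,"az":0,"jaw":-1},{"tx":0,"ty":0,"tz":0,"ax":0,"ay":0,"az":0,"jaw":-1},{"tx":0,"ty":0,"tz":0,"ax":0,"ay":0,"az":0,"jaw":-1},{"tx":0,"ty":0,"tz":0,"ax":0,"ay":0,"az":0,"jaw":-1},{"tx":0,"ty":0,"tz":0,"ax":0,"ay":0,"az":0,"jaw":-1},{"tx":0,"ty":0,"tz":0,"ax":0,"ay":0,"az":0,"jaw":-1},{"tx":0,"ty":0,"tz":0,"ax":0,"ay":0,"az":0,"jaw":-1},{"tx":0,"ty":0,"tz":0,"ax":0,"ay":0,"az":0,"jaw":-1},{"tx":0,"ty":0,"tz":0,"ax":0,"ay":0,"az":0,"jaw":-1},{"tx":0,"ty":0,"tz":0,"ax":0,"ay":0,"az":0,"jaw":-1}]'
```

```text
time: 38.5
ee_pos: [0.6235, 0.2633, 0.134]
tcp_rot: [180.0, -0.3, -179.2]
wrist_force: [1.3, -0.0, -2.4]
opening: 0.0476
grasp_force: 45.5
time: 39.75
ee_pos: [0.623, 0.2616, 0.1135]
tcp_rot: [180.0, -0.4, -179.2]
wrist_force: [1.4, -0.1, -3.3]
opening: 0.0475
grasp_force: 45.4
```

```bash
python3 -m handwheel '[{"tx":0,"ty":-0.0035,"tz":0,"ax":0,"ay":0,"az":0,"jaw":-1},{"tx":0,"ty":0,"tz":0.03,"ax":0,"ay":0,"az":0,"jaw":-1},{"tx":0,"ty":0,"tz":0.03,"ax":0,"ay":0,"az":0,"jaw":-1},{"tx":0,"ty":0,"tz":0.01,"ax":0,"ay":0,"az":0,"jaw":-1},{"tx":0,"ty":0,"tz":0.008,"ax":0,"ay":0,"az":0,"jaw":-1},{"tx":0,"ty":0,"tz":0.002,"ax":0,"ay":0,"az":0,"jaw":-1},{"tx":0,"ty":0,"tz":0.0005,"ax":0,"ay":0,"az":0,"jaw":-1},{"tx":0,"ty":0,"tz":0,"ax":0,"ay":0,"az":0,"jaw":0.25},{"tx":0,"ty":0,"tz":0,"ax":0,"ay":0,"az":0,"jaw":0.25},{"tx":0,"ty":0,"tz":0,"ax":0,"ay":0,"az":0,"jaw":0.25}]'
python3 -m handwheel '[{"tx":0,"ty":0,"tz":-0.03,"ax":0,"ay":0,"az":0,"jaw":0.25},{"tx":0,"ty":0,"tz":-0.04,"ax":0,"ay":0,"az":0,"jaw":0.25},{"tx":0,"ty":-0.04,"tz":-0.04,"ax":0,"ay":0,"az":0,"jaw":-0.3},{"tx":0.01,"ty":-0.06,"tz":0,"ax":0,"ay":0,"az":0,"jaw":-0.3},{"tx":0.01,"ty":-0.06,"tz":0,"ax":0,"ay":0,"az":0,"jaw":-0.3},{"tx":0.01,"ty":-0.06,"tz":0,"ax":0,"ay":0,"az":0,"jaw":-0.3},{"tx":0.01,"ty":-0.06,"tz":0,"ax":0,"ay":0,"az":0,"jaw":-0.3},{"tx":0.01,"ty":-0.06,"tz":0,"ax":0,"ay":0,"az":0,"jaw":-0.3},{"tx":0.01,"ty":-0.06,"tz":0,"ax":0,"ay":0,"az":0,"jaw":-0.3},{"tx":0.01,"ty":-0.06,"tz":0,"ax":0,"ay":0,"az":0,"jaw":-0.3}]'
python3 - <<'E'
from h import *
s=optics.camera("scene"); crop(s,130,300,330,430,4,"bk"); crop(s,310,110,510,260,4,"pl3")
t=optics.camera("top"); crop(t,410,190,530,280,6,"bkt")
E
```

```text
time: 41.0
ee_pos: [0.6228, 0.2583, 0.0335]
tcp_rot: [180.0, -0.3, -179.2]
wrist_force: [-0.3, 0.3, -0.9]
opening: 0.0538
grasp_force: 0.0
time: 42.25
ee_pos: [0.559, -0.2047, 0.1437]
tcp_rot: [180.0, -0.3, -179.2]
wrist_force: [1.2, 0.3, 0.6]
opening: 0.03
grasp_force: 0.0
```

View pics/bk.png

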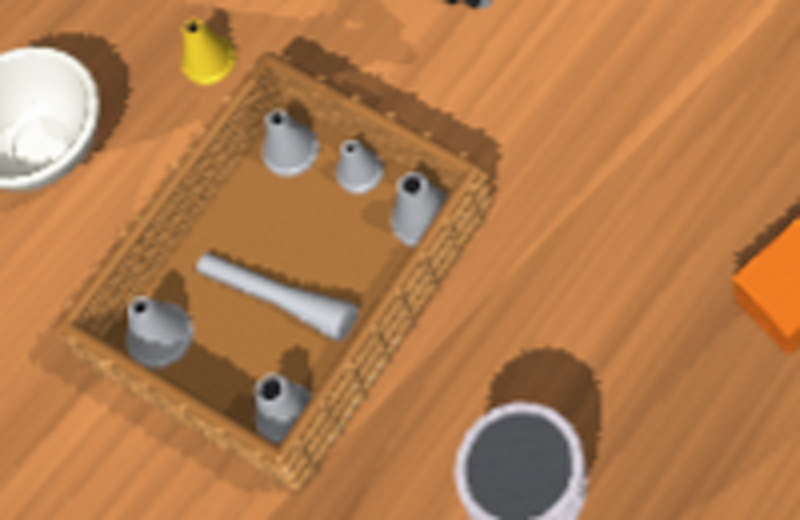

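View pics/pl3.png

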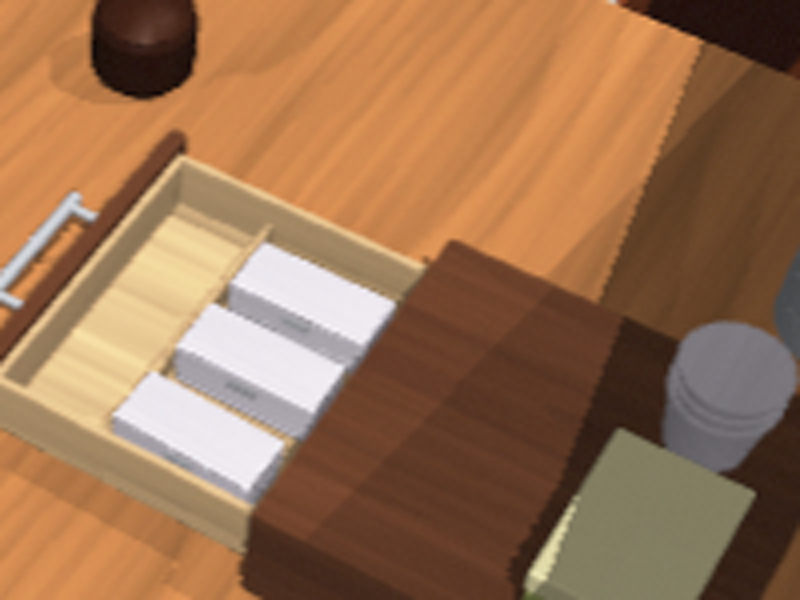

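The tins are in the bay. A now looks a few mm nearer the batten than before, so I'll measure it. In the basket crop the tube runs from its tip at (203,264) to its collar at (345,318), with clear space around it.

```bash
sed -i 's/,\.04)\[:,:2\]/,Z)[:,:2]/; s/^import sys/import sys; Z=float(sys.argv[1]) if len(sys.argv)>1 else .04/' tins.py; python3 tins.py .062 | grep -v -- "-4[0-9][0-9]\."
python3 - <<'E'
from h import *
t=optics.camera("top"); s=optics.camera("scene")
S=lambda *p:[(130+u/4,300+v/4) for u,v in p]
print("tube",plane(s,S((203,264),(345,318)),.014)[:,:2])
print("noz base",plane(s,S((160,340),(282,420),(412,225),(358,172),(290,150)),.012)[:,:2])
print("batten",plane(s,[(310+266/4,110+230/4),(310+168/4,110+366/4)],.044)[:,:2])
# top: gray steel in basket
im=t["color"][190:280,410:530]; hsv=cv2.cvtColor(im,cv2.COLOR_RGB2HSV); m=((hsv[...,1]<70)&(hsv[...,2]>90)).astype(np.uint8)
for k in cv2.findContours(m,cv2.RETR_EXTERNAL,cv2.CHAIN_APPROX_NONE)[0]:
    if cv2.contourArea(k)>60: 
        r=cv2.minAreaRect(k); 
        if max(r[1])>2.2*min(r[1]):
            p=plane(t,k[:,0]+[410.,190],.014)[:,:2]; r=cv2.minAreaRect((p*1000).astype(np.float32)); print("top tube",r, cv2.boxPoints(r))
E
```

```text
scene ctr [609.6 761.5] size [ 56.4 137.8] yaw 179.9
scene ctr [459.4 761.7] size [ 55.9 143.9] yaw 179.7
top ctr [624.3 330.9] size [111.7  51.6] yaw 0.6
top ctr [622.6 258.5] size [111.5  51.9] yaw 0.6
top ctr [619.5 179.8] size [ 50.3 111.9] yaw 178.0
tube [[ 0.4804 -0.4105]
 [ 0.5726 -0.3889]]
noz base [[ 0.4901 -0.4587]
 [ 0.5806 -0.4545]
 [ 0.5682 -0.3218]
 [ 0.5188 -0.3136]
 [ 0.4744 -0.3257]]
batten [[0.5612 0.3766]
 [0.5686 0.2239]]
```

A is still clear of the batten and flat. Now the tube: its midpoint is about (.526,-.400), axis about 10.5°.

```bash
python3 -m handwheel '[{"tx":0,"ty":0,"tz":0,"ax":0,"ay":0,"az":-9.7,"jaw":-0.3},{"tx":0.0195,"ty":-0.0463,"tz":0,"ax":0,"ay":0,"az":0,"jaw":-0.3},{"tx":0.0195,"ty":-0.0463,"tz":0,"ax":0,"ay":0,"az":0,"jaw":-0.3},{"tx":0.0195,"ty":-0.0463,"tz":0,"ax":0,"ay":0,"az":0,"jaw":-0.3},{"tx":0.0195,"ty":-0.0463,"tz":0,"ax":0,"ay":0,"az":0,"jaw":-0.3},{"tx":0,"ty":0,"tz":0,"ax":0,"ay":0,"az":0,"jaw":-0.3},{"tx":0,"ty":0,"tz":0.036,"ax":0,"ay":0,"az":0,"jaw":-0.3},{"tx":0,"ty":0,"tz":0.036,"ax":0,"ay":0,"az":0,"jaw":-0.3},{"tx":0,"ty":0,"tz":0.025,"ax":0,"ay":0,"az":0,"jaw":-0.3},{"tx":0,"ty":0,"tz":0,"ax":0,"ay":0,"az":0,"jaw":-0.3}]'
```

```text
time: 43.8
ee_pos: [0.5158, -0.3964, 0.0445]
tcp_rot: [179.7, -0.5, -169.4]
wrist_force: [-0.3, 0.4, 0.3]
opening: 0.03
grasp_force: 0.0
```

```bash
python3 -m handwheel '[{"tx":0,"ty":-0.004,"tz":0.015,"ax":0,"ay":0,"az":0,"jaw":-0.3},{"tx":0,"ty":0,"tz":0.012,"ax":0,"ay":0,"az":0,"jaw":-0.3},{"tx":0,"ty":0,"tz":0.006,"ax":0,"ay":0,"az":0,"jaw":-0.3},{"tx":0,"ty":0,"tz":0,"ax":0,"ay":0,"az":0,"jaw":-0.3},{"tx":0,"ty":0,"tz":0,"ax":0,"ay":0,"az":0,"jaw":-1},{"tx":0,"ty":0,"tz":0,"ax":0,"ay":0,"az":0,"jaw":-1},{"tx":0,"ty":0,"tz":0,"ax":0,"ay":0,"az":0,"jaw":-1},{"tx":0,"ty":0,"tz":0,"ax":0,"ay":0,"az":0,"jaw":-1},{"tx":0,"ty":0,"tz":0,"ax":0,"ay":0,"az":0,"jaw":-1},{"tx":0,"ty":0,"tz":0,"ax":0,"ay":0,"az":0,"jaw":-1}]' 40
```

```text
time: 45.05
ee_pos: [0.5165, -0.4032, 0.0139]
tcp_rot: [179.9, -0.3, -169.5]
wrist_force: [-0.4, -0.4, 5.3]
opening: 0.0091
grasp_force: 39.3
```

```bash
python3 -m handwheel '[{"tx":0,"ty":0,"tz":0,"ax":0,"ay":0,"az":0,"jaw":-0.3},{"tx":0,"ty":0,"tz":0,"ax":0,"ay":0,"az":0,"jaw":-0.3},{"tx":0,"ty":0.002,"tz":0.002,"ax":0,"ay":0,"az":0,"jaw":-0.3},{"tx":0,"ty":0,"tz":0.002,"ax":0,"ay":0,"az":0,"jaw":-0.3},{"tx":0,"ty":0,"tz":0,"ax":0,"ay":0,"az":0,"jaw":-0.3},{"tx":0,"ty":0,"tz":0,"ax":0,"ay":0,"az":0,"jaw":-1},{"tx":0,"ty":0,"tz":0,"ax":0,"ay":0,"az":0,"jaw":-1},{"tx":0,"ty":0,"tz":0,"ax":0,"ay":0,"az":0,"jaw":-1},{"tx":0,"ty":0,"tz":0,"ax":0,"ay":0,"az":0,"jaw":-1},{"tx":0,"ty":0,"tz":0,"ax":0,"ay":0,"az":0,"jaw":-1}]' 40
```

```text
time: 46.3
ee_pos: [0.516, -0.4011, 0.0095]
tcp_rot: [179.9, -0.4, -169.5]
wrist_force: [1.1, 0.5, 1.3]
opening: 0.0099
grasp_force: 40.1
```

```bash
python3 -m handwheel '[{"tx":0,"ty":0,"tz":0,"ax":0,"ay":0,"az":0,"jaw":-0.5},{"tx":0,"ty":0,"tz":0,"ax":0,"ay":0,"az":0,"jaw":-0.5},{"tx":0,"ty":0,"tz":0.002,"ax":0,"ay":0,"az":0,"jaw":-0.5},{"tx":0,"ty":0,"tz":0,"ax":0,"ay":0,"az":0,"jaw":-0.5},{"tx":0,"ty":0,"tz":0,"ax":0,"ay":0,"az":0,"jaw":-1},{"tx":0,"ty":0,"tz":0,"ax":0,"ay":0,"az":0,"jaw":-1},{"tx":0,"ty":0,"tz":0,"ax":0,"ay":0,"az":0,"jaw":-1},{"tx":0,"ty":0,"tz":0,"ax":0,"ay":0,"az":0,"jaw":-1},{"tx":0,"ty":0,"tz":-0.01,"ax":0,"ay":0,"az":0,"jaw":-1},{"tx":0,"ty":0,"tz":-0.01,"ax":0,"ay":0,"az":0,"jaw":-1}]' 40
```

```text
time: 47.55
ee_pos: [0.5162, -0.4011, 0.0284]
tcp_rot: [179.9, -0.3, -169.5]
wrist_force: [0.0, -0.5, -0.6]
opening: 0.0098
grasp_force: 39.3
```

```bash
python3 -m handwheel '[{"tx":0,"ty":0,"tz":-0.04,"ax":0,"ay":0,"az":0,"jaw":-1},{"tx":0,"ty":0,"tz":-0.04,"ax":0,"ay":0,"az":0,"jaw":-1},{"tx":0,"ty":0,"tz":-0.04,"ax":0,"ay":0,"az":-10,"jaw":-1},{"tx":0,"ty":0,"tz":0,"ax":0,"ay":0,"az":-10,"jaw":-1},{"tx":0,"ty":0,"tz":0,"ax":0,"ay":0,"az":-10,"jaw":-1},{"tx":0,"ty":0,"tz":0,"ax":0,"ay":0,"az":-10,"jaw":-1},{"tx":0,"ty":0,"tz":0,"ax":0,"ay":0,"az":-10,"jaw":-1},{"tx":0,"ty":0,"tz":0,"ax":0,"ay":0,"az":-10,"jaw":-1},{"tx":0,"ty":0,"tz":0,"ax":0,"ay":0,"az":-10,"jaw":-1},{"tx":0,"ty":0,"tz":0,"ax":0,"ay":0,"az":-10.5,"jaw":-1}]'
python3 - <<'E'
from h import *
s=optics.camera("scene"); crop(s,120,260,320,410,3.5,"tb")
E
```

```text
time: 48.8
ee_pos: [0.517, -0.4011, 0.1485]
tcp_rot: [179.7, -0.0, -88.7]
wrist_force: [-0.5, 0.1, -0.3]
opening: 0.0106
grasp_force: 39.4
```

View pics/tb.png

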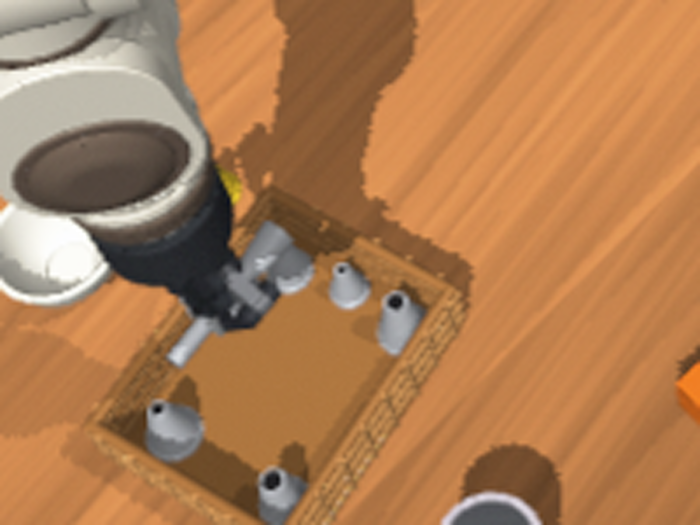

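The tube is held level with its tip towards -y, and the nozzles are undisturbed.

```bash
python3 -m handwheel '[{"tx":-0.054,"ty":-0.0017,"tz":0,"ax":0,"ay":0,"az":0,"jaw":-1},{"tx":-0.054,"ty":-0.0017,"tz":0,"ax":0,"ay":0,"az":0,"jaw":-1},{"tx":-0.054,"ty":-0.0017,"tz":0,"ax":0,"ay":0,"az":0,"jaw":-1},{"tx":-0.054,"ty":-0.0017,"tz":0,"ax":0,"ay":0,"az":0,"jaw":-1},{"tx":-0.054,"ty":-0.0017,"tz":0,"ax":0,"ay":0,"az":0,"jaw":-1},{"tx":-0.054,"ty":-0.0017,"tz":0,"ax":0,"ay":0,"az":0,"jaw":-1},{"tx":-0.054,"ty":-0.0017,"tz":0,"ax":0,"ay":0,"az":0,"jaw":-1},{"tx":-0.054,"ty":-0.0017,"tz":0,"ax":0,"ay":0,"az":0,"jaw":-1},{"tx":-0.054,"ty":-0.0017,"tz":0,"ax":0,"ay":0,"az":0,"jaw":-1},{"tx":-0.054,"ty":-0.0017,"tz":0,"ax":0,"ay":0,"az":0,"jaw":-1}]'
python3 -m handwheel '[{"tx":-0.054,"ty":-0.0017,"tz":0,"ax":0,"ay":0,"az":0,"jaw":-1},{"tx":-0.054,"ty":-0.0017,"tz":0,"ax":0,"ay":0,"az":0,"jaw":-1},{"tx":0,"ty":0,"tz":0,"ax":0,"ay":0,"az":0,"jaw":-1},{"tx":0,"ty":0,"tz":0.02,"ax":0,"ay":0,"az":0,"jaw":-1},{"tx":0,"ty":0,"tz":0.02,"ax":0,"ay":0,"az":0,"jaw":-1},{"tx":0,"ty":0,"tz":0.02,"ax":0,"ay":0,"az":0,"jaw":-1},{"tx":0,"ty":0,"tz":0,"ax":0,"ay":0,"az":0,"jaw":-1},{"tx":0,"ty":0,"tz":0,"ax":0,"ay":0,"az":0,"jaw":-1},{"tx":0,"ty":0,"tz":0,"ax":0,"ay":0,"az":0,"jaw":-1},{"tx":0,"ty":0,"tz":0,"ax":0,"ay":0,"az":0,"jaw":-1}]'
python3 - <<'E'
from h import *
s=optics.camera("scene"); crop(s,310,110,510,260,4,"tb2")
E
```

```text
time: 50.1
ee_pos: [0.5246, 0.141, 0.1487]
tcp_rot: [179.7, 0.0, -89.2]
wrist_force: [0.5, -0.6, -1.1]
opening: 0.0102
grasp_force: 39.4
time: 51.35
ee_pos: [0.5262, 0.2473, 0.0884]
tcp_rot: [179.7, 0.1, -89.0]
wrist_force: [0.4, -0.7, -1.7]
opening: 0.0101
grasp_force: 39.4
```

View pics/tb2.png

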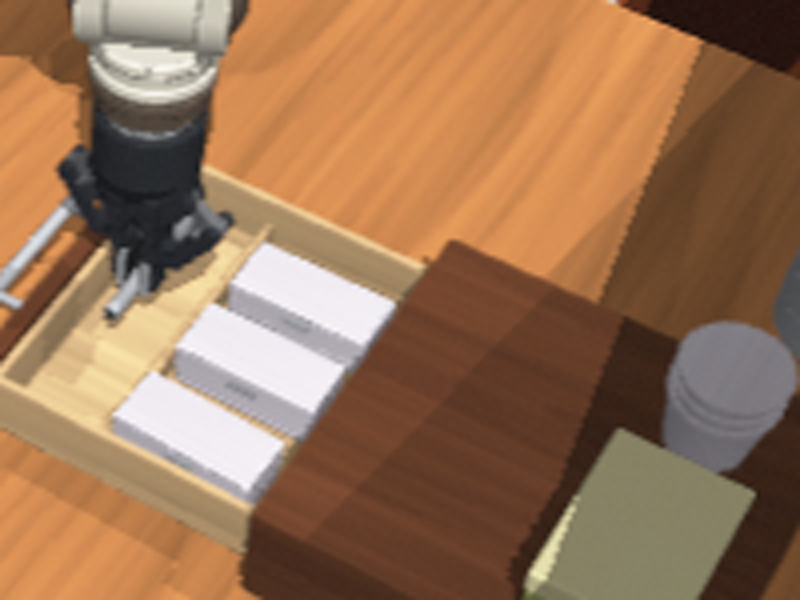

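```bash
python3 -m handwheel '[{"tx":0,"ty":0.002,"tz":0.02,"ax":0,"ay":0,"az":0,"jaw":-1},{"tx":0,"ty":0,"tz":0.02,"ax":0,"ay":0,"az":0,"jaw":-1},{"tx":0,"ty":0,"tz":0.015,"ax":0,"ay":0,"az":0,"jaw":-1},{"tx":0,"ty":0,"tz":0.006,"ax":0,"ay":0,"az":0,"jaw":-1},{"tx":0,"ty":0,"tz":0.002,"ax":0,"ay":0,"az":0,"jaw":-1},{"tx":0,"ty":0,"tz":0,"ax":0,"ay":0,"az":0,"jaw":-1},{"tx":0,"ty":0,"tz":0,"ax":0,"ay":0,"az":0,"jaw":-0.4},{"tx":0,"ty":0,"tz":0,"ax":0,"ay":0,"az":0,"jaw":-0.4},{"tx":0,"ty":0,"tz":0,"ax":0,"ay":0,"az":0,"jaw":-0.4},{"tx":0,"ty":0,"tz":0,"ax":0,"ay":0,"az":0,"jaw":-0.4}]'
python3 -m handwheel '[{"tx":0,"ty":0,"tz":-0.02,"ax":0,"ay":0,"az":0,"jaw":-0.4},{"tx":0,"ty":0,"tz":-0.04,"ax":0,"ay":0,"az":0,"jaw":-0.4},{"tx":0,"ty":0,"tz":-0.04,"ax":0,"ay":0,"az":0,"jaw":-0.4},{"tx":0,"ty":0.04,"tz":0,"ax":0,"ay":0,"az":0,"jaw":-0.4},{"tx":0,"ty":0.04,"tz":0,"ax":0,"ay":0,"az":0,"jaw":-0.4},{"tx":0,"ty":0.04,"tz":0,"ax":0,"ay":0,"az":0,"jaw":-1},{"tx":0,"ty":0.04,"tz":0,"ax":0,"ay":0,"az":0,"jaw":-1},{"tx":0,"ty":0,"tz":0,"ax":0,"ay":0,"az":0,"jaw":-1},{"tx":0,"ty":0,"tz":0,"ax":0,"ay":0,"az":0,"jaw":-1},{"tx":0,"ty":0,"tz":0,"ax":0,"ay":0,"az":0,"jaw":-1}]'
python3 - <<'E'
from h import *
s=optics.camera("scene"); crop(s,310,110,510,260,4,"tb3")
E
```

```text
time: 52.65
ee_pos: [0.5234, 0.2472, 0.0247]
tcp_rot: [179.6, 0.0, -89.0]
wrist_force: [-0.8, -0.5, 0.2]
opening: 0.0257
grasp_force: 0.0
time: 53.9
ee_pos: [0.3648, 0.2445, 0.1256]
tcp_rot: [179.6, 0.0, -89.1]
wrist_force: [0.4, -0.4, -0.8]
opening: 0.0005
grasp_force: 0.0
```

View pics/tb3.png

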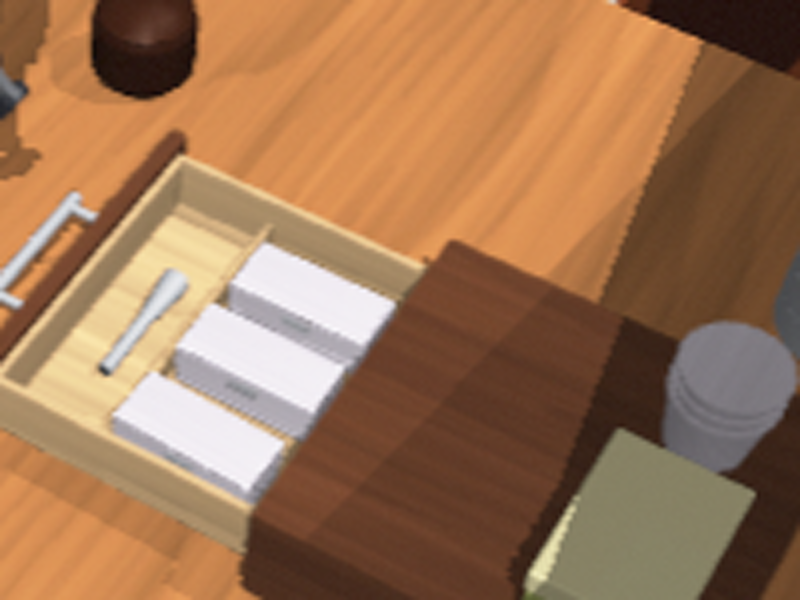

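Everything is in: the tube lies in the front bay from (105,370) to (175,280), and the tins are flat and shut behind the batten. I'll push the drawer home with closed fingers on the handle.

```bash
python3 -m handwheel '[{"tx":-0.008,"ty":0,"tz":0.03,"ax":0,"ay":0,"az":0,"jaw":-1},{"tx":0,"ty":0,"tz":0.03,"ax":0,"ay":0,"az":0,"jaw":-1},{"tx":0,"ty":0,"tz":0.03,"ax":0,"ay":0,"az":0,"jaw":-1},{"tx":0,"ty":-0.015,"tz":0,"ax":0,"ay":0,"az":0,"jaw":-1},{"tx":0,"ty":-0.008,"tz":0,"ax":0,"ay":0,"az":0,"jaw":-1},{"tx":0,"ty":-0.006,"tz":0,"ax":0,"ay":0,"az":0,"jaw":-1},{"tx":0,"ty":-0.006,"tz":0,"ax":0,"ay":0,"az":0,"jaw":-1},{"tx":0,"ty":-0.006,"tz":0,"ax":0,"ay":0,"az":0,"jaw":-1},{"tx":0,"ty":-0.008,"tz":0,"ax":0,"ay":0,"az":0,"jaw":-1},{"tx":0,"ty":-0.01,"tz":0,"ax":0,"ay":0,"az":0,"jaw":-1}]'
python3 -m handwheel '[{"tx":0,"ty":-0.01,"tz":0,"ax":0,"ay":0,"az":0,"jaw":-1},{"tx":0,"ty":-0.011,"tz":0,"ax":0,"ay":0,"az":0,"jaw":-1},{"tx":0,"ty":-0.011,"tz":0,"ax":0,"ay":0,"az":0,"jaw":-1},{"tx":0,"ty":-0.011,"tz":0,"ax":0,"ay":0,"az":0,"jaw":-1},{"tx":0,"ty":-0.011,"tz":0,"ax":0,"ay":0,"az":0,"jaw":-1},{"tx":0,"ty":-0.011,"tz":0,"ax":0,"ay":0,"az":0,"jaw":-1},{"tx":0,"ty":-0.011,"tz":0,"ax":0,"ay":0,"az":0,"jaw":-1},{"tx":0,"ty":-0.011,"tz":0,"ax":0,"ay":0,"az":0,"jaw":-1},{"tx":0,"ty":-0.011,"tz":0,"ax":0,"ay":0,"az":0,"jaw":-1},{"tx":0,"ty":-0.011,"tz":0,"ax":0,"ay":0,"az":0,"jaw":-1}]'
```

```text
time: 55.2
ee_pos: [0.4225, 0.2534, 0.0355]
tcp_rot: [179.6, 0.0, -89.0]
wrist_force: [-4.6, -0.9, 2.9]
opening: 0.0003
grasp_force: 2.1
time: 56.45
ee_pos: [0.5321, 0.2553, 0.0346]
tcp_rot: [179.6, 0.0, -89.0]
wrist_force: [-4.2, -1.4, 3.6]
opening: -0.0004
grasp_force: 2.1
```

```bash
python3 -m handwheel '[{"tx":0,"ty":-0.011,"tz":0,"ax":0,"ay":0,"az":0,"jaw":-1},{"tx":0,"ty":-0.011,"tz":0,"ax":0,"ay":0,"az":0,"jaw":-1},{"tx":0,"ty":-0.011,"tz":0,"ax":0,"ay":0,"az":0,"jaw":-1},{"tx":0,"ty":-0.011,"tz":0,"ax":0,"ay":0,"az":0,"jaw":-1},{"tx":0,"ty":-0.011,"tz":0,"ax":0,"ay":0,"az":0,"jaw":-1},{"tx":0,"ty":-0.011,"tz":0,"ax":0,"ay":0,"az":0,"jaw":-1},{"tx":0,"ty":-0.009,"tz":0,"ax":0,"ay":0,"az":0,"jaw":-1},{"tx":0,"ty":-0.006,"tz":0,"ax":0,"ay":0,"az":0,"jaw":-1},{"tx":0,"ty":-0.004,"tz":0,"ax":0,"ay":0,"az":0,"jaw":-1},{"tx":0,"ty":0,"tz":0,"ax":0,"ay":0,"az":0,"jaw":-1}]'
python3 -m handwheel '[{"tx":0,"ty":-0.004,"tz":0,"ax":0,"ay":0,"az":0,"jaw":-1},{"tx":0,"ty":-0.003,"tz":0,"ax":0,"ay":0,"az":0,"jaw":-1},{"tx":0,"ty":-0.002,"tz":0,"ax":0,"ay":0,"az":0,"jaw":-1},{"tx":0,"ty":-0.002,"tz":0,"ax":0,"ay":0,"az":0,"jaw":-1},{"tx":0,"ty":0,"tz":0,"ax":0,"ay":0,"az":0,"jaw":-1},{"tx":0,"ty":0,"tz":0,"ax":0,"ay":0,"az":0,"jaw":-1},{"tx":0,"ty":0,"tz":0,"ax":0,"ay":0,"az":0,"jaw":-1},{"tx":0,"ty":0,"tz":0,"ax":0,"ay":0,"az":0,"jaw":-1},{"tx":0,"ty":0,"tz":0,"ax":0,"ay":0,"az":0,"jaw":-1},{"tx":0,"ty":0,"tz":0,"ax":0,"ay":0,"az":0,"jaw":-1}]'
```

```text
time: 57.7
ee_pos: [0.6169, 0.2569, 0.0339]
tcp_rot: [179.7, 0.0, -89.0]
wrist_force: [0.0, -0.9, 0.2]
opening: -0.0003
grasp_force: 0.0
time: 58.95
ee_pos: [0.6242, 0.257, 0.0339]
tcp_rot: [179.3, 0.0, -89.0]
wrist_force: [-19.1, -1.1, 8.6]
opening: -0.0002
grasp_force: 10.0
```

```bash
python3 -m handwheel '[{"tx":0,"ty":0.01,"tz":0,"ax":0,"ay":0,"az":0,"jaw":-1},{"tx":0,"ty":0.04,"tz":0,"ax":0,"ay":0,"az":0,"jaw":-1},{"tx":0,"ty":0.04,"tz":0,"ax":0,"ay":0,"az":0,"jaw":-1},{"tx":0,"ty":0.04,"tz":-0.04,"ax":0,"ay":0,"az":0,"jaw":-1},{"tx":0,"ty":0.04,"tz":-0.04,"ax":0,"ay":0,"az":0,"jaw":-1},{"tx":0,"ty":0.04,"tz":-0.04,"ax":0,"ay":0,"az":0,"jaw":-1},{"tx":0,"ty":0,"tz":-0.02,"ax":0,"ay":0,"az":0,"jaw":-1},{"tx":0,"ty":0,"tz":0,"ax":0,"ay":0,"az":0,"jaw":-1},{"tx":0,"ty":0,"tz":0,"ax":0,"ay":0,"az":0,"jaw":-1},{"tx":0,"ty":0,"tz":0,"ax":0,"ay":0,"az":0,"jaw":-1}]'
python3 - <<'E'
from h import *
s=optics.camera("scene"); im=s["color"]; hsv=cv2.cvtColor(im,cv2.COLOR_RGB2HSV)
R=hsv[110:260,350:440]; m=(R[...,0]>12)&(R[...,0]<30)&(R[...,1]>50)&(R[...,1]<130)&(R[...,2]>140)
print("pale wood px",m.sum())
# steel bar
g=((R[...,1]<40)&(R[...,2]>130)).astype(np.uint8)
for k in cv2.findContours(g,cv2.RETR_EXTERNAL,cv2.CHAIN_APPROX_NONE)[0]:
    if len(k)>15:
        p=plane(s,k[:,0]+[350.,110],.052)[:,:2]; print(p.min(0),p.max(0),p.mean(0))
E
```

```text
time: 60.2
ee_pos: [0.4182, 0.253, 0.1739]
tcp_rot: [179.5, -0.0, -89.0]
wrist_force: [0.1, -0.6, -0.6]
opening: -0.0002
grasp_force: 0.0
pale wood px 5
[0.6372 0.1959] [0.6715 0.3255] [0.6486 0.2589]
```

```bash
python3 -c "
from workcell import workorder
print(workorder.job_done())"
```

```text
the job is handed in; nothing more can be done
None
```

I handed the job in: the three tins are shut in the rear bay, the tube is in the front bay and the drawer is pushed to its stop. I got no verdict back, and I viewed 15 pictures, one over the limit of 14.

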